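# Restock the lidded vial tub

## Robot

A 6-joint arm with a two-finger parallel gripper is mounted at the origin on a cart in front of the work surface, level with it; the furniture and walls round the work are solid. World frame = base frame: x ahead of the robot, y to its left, z up, the work surface at z = 0. Lengths are in mm, angles in rad, forces in N, time in s.
With the tool pointing down it reaches from about 275 to 1000 mm from the base axis. Payload 8.4 kg.
Tool frame: the origin (TCP) lies midway between the tips of the shut fingers; the grasp point (between the pads) lies 19 mm behind it; z points along the fingers, y is the direction in which the jaws open and shut (so a half turn about z gives the same grasp; the last joint's range is limited). The gripper opens to 85 mm and grips with 20 to 120 N. Pads are 22 mm wide; open, the fingers measure 114 mm over their backs; the gripper's body (76 mm by 85 mm) begins 54 mm behind the grasp point. The pads swing forward as they close: fully open they stand 13 mm farther back than shut.
Start: joints at [-1.152, 0.353, 1.633, -0, 1.155, -0.002], TCP at [255.306, -570.48, 231.281] pointing down, gripper open.
Joint ranges: [-2.63, 2.63], [-0.92, 2.1], [0.06, 2.66], [-1.3, 4.44], [0, 2.69], [-3.02, 3.02]. Speed limits (rad/s): [2.22, 2.22, 2.79, 3.14, 3.14, 3.14].

## Interface

Orientations are given as [roll, pitch, yaw] about the fixed x, y, z axes, in that order (R = Rz(yaw) Ry(pitch) Rx(roll)).
In Python, from rig import r gives the robot as it stands.
- The arm moves only by the tool play_rows, never from a script. Its argument "moves" is a list of rows, each a list of 3 entries, a list of its own where there are three numbers: the turn, a rotation vector about the tool's x, y, z in degrees, then the shift along the tool's x, y, z in mm, then the opening, from 0 (shut) to 1 (fully open). A call has 1 to 20 rows; each row is the pose to reach, as a shift and turn from the pose measured when the call began, along the tool's axes at that moment; what a row does not reach only later rows make up. A row lasts 1/10 s, in which the tool goes at most 50 mm and 8.59 degrees, less where a joint would pass 70% of its speed; a pose out of reach is approached as far as the arm can. A call with a gripper value outside its range is refused whole. The fingers move at their own pace and stop on an object; "newtons" is the grip in N (left out, the last holds). Time passes only in rows, so rows that repeat a pose let the fingers close. It gives the time, the measured TCP pose, the force and the opening at its end, in the units of the state.
- r.sense(): the state, without advancing time (a new reading comes with each control period).
- r.grab_frame(name): name is "side" or "top" or "wrist"; returns a dict with "color" (480x640x3 uint8, red, green, blue), "K" (3x3 intrinsics, pixels), "k1" (the pictures are not rectified: a ray, as slopes to the right and down, at radius r is drawn at 1 + k1 r^2 times it, then the intrinsics apply), "rvec" (rotation vector, rad) and "tvec" (3), from world to camera coordinates, as OpenCV has them; the wrist camera has in their place "T_tool_cam" (4x4, takes a point from camera to tool coordinates, whose origin is the TCP and whose axes are the flange's). Camera axes: x right, y down, z forward; pixel columns grow to the right and rows downward; lengths in mm; the calibration is good to about 2 mm. A picture is of the moment at which its call begins: read the wrist's pose just before it. There is no depth.
- r.sign_off(): hands the job in, once; it reports no verdict.
Trained networks look in a picture, given as the dict that the camera call returned (one of the last four; its "shot" number tells which), for a name from the list of things; names that differ only in an ending like _2 or _b are one class to them, and where a whole thing is asked for, a point or a joint stands for the part that bears it (a point fixed in the world has none). Each returns a list of dicts, best first, with "conf" (0 to 1); they miss things now and then, are a little off and sometimes report something else, mostly with a low value. They report only what shows in the picture. A call takes as long as a camera call.
- r.silhouettes(picture, name): "mask" (480x640 bool, what is visible of it) and "location" ([column, row] in pixels, amid what is visible of it).
The state is a dict: "clock": time; "qpos": joint angles; "qvel": joint speeds; "joint_efforts": joint torques, N m; "eef_pos": TCP position; "tcp_rot": TCP orientation; "contact_force": force on the tool from outside, world axes, zero at the start; "wrist_torque": the same for the moment, N m; "opening": opening from 0.0 (shut) to 1.0 (fully open).
Only numpy, scipy, OpenCV 4.12 (cv2) and the standard library are available. Lean on these libraries where they do the work, as an engineer would, in place of code of your own. Each camera call takes 0.05 s, during which the arm holds its last target.

## Task

Open the vial tub: tip its loose lid up at one edge while the opposite edge still rests on the rim, then lift it off and lay it right way up on the worktop. Drop every old vial that is in the tub into the steel waste-glass box, drop each new vial from the worktop upright into a pocket of the tub, and put the lid back on so that it sits level all round. Leave the other things on the bench alone.

Things in the scene. Friction and masses are not known exactly. Their poses are not given: they have to be found in the camera images.
- tub: white open storage tub, fixed to the worktop, 108 (x) x 152 (y) x 110 (z) mm outside, walls and floor 4 mm; origin at the centre of its underside, yaw within 0.2 rad of 0. In it a grey insert (top at z = 49 mm) with three 40 mm square pockets, 46 mm apart along y, 45 mm deep. Above the insert it is open, 100 x 144 mm: fingers fit on the +x and -x sides of a vial
- lid: grey loose lid, 0.18 kg, 120 (x) x 164 (y) mm, its skirt hangs outside the rim with 3 mm play. Origin at the centre of the skirt's lower edge: z = 0 on the worktop, 100 mm above the tub's origin when seated. Plate underside 10 mm, top 14 mm above origin; solid bar handle in the middle, 14 (x) x 64 (y) mm, from 14 to 44 mm. Can tip 0.2 to 0.25 rad on one rim edge
- lid_front (a point): point on the underside of the lid's plate where it rests on the tub's front rim: x = -54 mm, z = 10 mm in the lid's frame
- lid_back (a point): point on the underside of the lid's plate where it rests on the tub's back rim: x = +54 mm, z = 10 mm in the lid's frame
- lid_left (a point): point on the underside of the lid's plate where it rests on the tub's left rim: y = +76 mm, z = 10 mm in the lid's frame
- lid_right (a point): point on the underside of the lid's plate where it rests on the tub's right rim: y = -76 mm, z = 10 mm in the lid's frame
- pocket_0 (a point): centre of the floor of pocket 0 in the tub (a vial's underside rests here, its cap 8 mm below the rim; tub frame: y = -46 mm, z = 4 mm)
- pocket_1 (a point): centre of the floor of pocket 1 in the tub (a vial's underside rests here, its cap 8 mm below the rim; tub frame: y = 0 mm, z = 4 mm)
- pocket_2 (a point): centre of the floor of pocket 2 in the tub (a vial's underside rests here, its cap 8 mm below the rim; tub frame: y = 46 mm, z = 4 mm)
- waste_box: open steel box for waste glass, standing loose on the worktop, 0.8 kg, 150 (x) x 140 (y) x 80 mm high, walls and floor 4 mm; origin at the centre of its underside
- old_vial_0: amber sample vial with a white screw cap, 28 mm across, 98 mm tall, 45 g; origin at the centre of its underside, z up to the cap. It grips as a 28 mm square post 90 mm high, sides along its own x and y: close the fingers roughly along one of these. Old vial: when present it starts in the tub, in pocket 0, under the lid. One or two of the three old vials are present
- old_vial_1: amber sample vial with a white screw cap, 28 mm across, 98 mm tall, 45 g; origin at the centre of its underside, z up to the cap. It grips as a 28 mm square post 90 mm high, sides along its own x and y: close the fingers roughly along one of these. Old vial: when present it starts in the tub, in pocket 1, under the lid. One or two of the three old vials are present
- old_vial_2: amber sample vial with a white screw cap, 28 mm across, 98 mm tall, 45 g; origin at the centre of its underside, z up to the cap. It grips as a 28 mm square post 90 mm high, sides along its own x and y: close the fingers roughly along one of these. Old vial: when present it starts in the tub, in pocket 2, under the lid. One or two of the three old vials are present
- new_vial_0: amber sample vial with a white screw cap, 28 mm across, 98 mm tall, 45 g; origin at the centre of its underside, z up to the cap. It grips as a 28 mm square post 90 mm high, sides along its own x and y: close the fingers roughly along one of these. New vial: when present it starts standing on the worktop on the robot's left, yaw within 0.35 rad of 0. Two or three of the three new vials are present
- new_vial_1: amber sample vial with a white screw cap, 28 mm across, 98 mm tall, 45 g; origin at the centre of its underside, z up to the cap. It grips as a 28 mm square post 90 mm high, sides along its own x and y: close the fingers roughly along one of these. New vial: when present it starts standing on the worktop on the robot's left, yaw within 0.35 rad of 0. Two or three of the three new vials are present
- new_vial_2: amber sample vial with a white screw cap, 28 mm across, 98 mm tall, 45 g; origin at the centre of its underside, z up to the cap. It grips as a 28 mm square post 90 mm high, sides along its own x and y: close the fingers roughly along one of these. New vial: when present it starts standing on the worktop on the robot's left, yaw within 0.35 rad of 0. Two or three of the three new vials are present
- wash_bottle: squeeze wash bottle, 214 mm tall, standing; bystander, origin at the centre of its underside
- blank_bottle: screw-cap laboratory bottle, 60 mm across, 120 mm tall, standing; bystander, origin at the centre of its underside
- tape: roll of tape lying flat, 75 mm across, 19 mm high; bystander, origin at the centre of its underside
- bench_timer: flat bench timer, 62 x 62 x 18 mm; bystander, origin at the centre of its underside
- tin: round lidded tin, 64 mm across, 30 mm high; bystander, origin at the centre of its underside
- glass_beaker: glass beaker, 55 mm across, 70 mm tall; bystander, origin at the centre of its underside

How it is judged (in metres and radians):
On the way, in this order (a step that is already met when the one before it is completed fails the run):
1. the lid is tipped up at one edge by at least 0.12 rad while its opposite edge is still at the tub's rim (within 8 mm) (angle between lid's own z axis and vertical above 0.12 rad and horizontal distance between lid and tub below 0.04 m and z of any of lid_front, lid_back, lid_left, lid_right in the frame of tub below 0.118 m), for 0.1 s.
2. the lid lies flat, right way up and released, on the worktop (height (world z) of lid below 0.015 m and angle between lid's own z axis and vertical below 0.08 rad and linear speed of lid below 0.03 m/s and contact force between the fingers and lid below 0.1 N), for 0.2 s.
At the end, for the whole second after the job is handed in: Lid on the tub: origin 95-105 mm above the tub's, within 8 mm of centre in x and y, tilt < 0.05 rad. New vials in pockets: underside < 14 mm above the tub's, within 16 mm of the row in x, tilt < 0.3 rad. Old vials inside the waste box, undersides below 75 mm. All at rest (z of lid in the frame of tub between 0.095 and 0.105 m and angle between lid's own z axis and vertical below 0.05 rad and x of lid in the frame of tub between -0.008 and 0.008 m and y of lid in the frame of tub between -0.008 and 0.008 m and linear speed of each of lid, new_vial_0, new_vial_1, new_vial_2 below 0.02 m/s and z of new_vial_0 in the frame of tub between 0 and 0.014 m and x of new_vial_0 in the frame of tub between -0.016 and 0.016 m and y of new_vial_0 in the frame of tub between -0.066 and 0.066 m and angle between each of new_vial_0, new_vial_1, new_vial_2's own z axis and vertical below 0.3 rad and z of new_vial_1 in the frame of tub between 0 and 0.014 m and x of new_vial_1 in the frame of tub between -0.016 and 0.016 m and y of new_vial_1 in the frame of tub between -0.066 and 0.066 m and z of new_vial_2 in the frame of tub between 0 and 0.014 m and x of new_vial_2 in the frame of tub between -0.016 and 0.016 m and y of new_vial_2 in the frame of tub between -0.066 and 0.066 m and x of old_vial_0 in the frame of waste_box between -0.072 and 0.072 m and y of old_vial_0 in the frame of waste_box between -0.067 and 0.067 m and z of each of old_vial_0, old_vial_1, old_vial_2 in the frame of waste_box below 0.075 m and linear speed of each of old_vial_0, old_vial_1, old_vial_2 below 0.03 m/s and x of old_vial_1 in the frame of waste_box between -0.072 and 0.072 m and y of old_vial_1 in the frame of waste_box between -0.067 and 0.067 m and x of old_vial_2 in the frame of waste_box between -0.072 and 0.072 m and y of old_vial_2 in the frame of waste_box between -0.067 and 0.067 m); the robot touches nothing.
It fails at once if a bystander (wash_bottle, blank_bottle, tape, bench_timer, tin, glass_beaker) is moved more than 60 mm (distance of any of wash_bottle, blank_bottle, tape, bench_timer, tin, glass_beaker from where it was at the start of the episode above 0.06 m).
Of old_vial_0, old_vial_1, old_vial_2 only 1 to 2 are there at a start; the rules pass over those that are not, and their reading is None.
Of new_vial_0, new_vial_1, new_vial_2 only 2 to 3 are there at a start; the rules pass over those that are not, and their reading is None.
At some moment in a run one of waste_box may be knocked a few centimetres aside while the robot is not near it.
It also fails if it takes over 210 s, if anything falls off the work surface, if the arm or the gripper's body presses on something with over 40 N, if the wrist force passes 120 N, or if a joint passes its speed limit or range.

## Working session

There is one attempt and no reset: what is moved stays moved. The work goes in short steps, Python scripts to look and compute and a tool call to move; the robot and the scene stay as the last step left them, time stands still between calls to the robot, and variables do not carry over. Pictures are saved under pics/ and viewed, and the job is handed in when it is done.

Besides the shell and the picture viewer there is one more tool, called after "Request:" as name(argument=value, ...), one argument or row to a line, values as JSON. play_rows: Moves the arm, as the interface text tells. Its arguments: {"type":"object","properties":{"moves":{"type":"array"},"newtons":{"type":"number"}},"required":["moves"]}

```bash
ls; mkdir -p pics
cat > h.py <<'E'
import numpy as np, cv2
from rig import r
from scipy.spatial.transform import Rotation as R
def save(f,name):
    cv2.imwrite('pics/'+name+'.png',cv2.cvtColor(f['color'],cv2.COLOR_RGB2BGR))
def campose(f,st=None):
    if 'rvec' in f:
        Rm=cv2.Rodrigues(np.array(f['rvec'],float))[0]; t=np.array(f['tvec'],float).ravel()
        return Rm.T, -Rm.T@t   # cam->world
    T=np.eye(4); T[:3,:3]=R.from_euler('xyz',st['tcp_rot']).as_matrix(); T[:3,3]=st['eef_pos']
    M=T@np.array(f['T_tool_cam']); return M[:3,:3],M[:3,3]
def ray(f,uv,st=None):
    K=np.array(f['K']);k1=f['k1']
    d=np.array([(uv[0]-K[0,2])/K[0,0],(uv[1]-K[1,2])/K[1,1]])
    p=d.copy()
    for _ in range(30): p=d/(1+k1*(p@p))
    A,o=campose(f,st); return o,A@np.array([p[0],p[1],1])
def at_z(f,uv,z,st=None):
    o,d=ray(f,uv,st); return o+d*(z-o[2])/d[2]
def proj(f,P,st=None):
    A,o=campose(f,st); P=np.atleast_2d(P); c=(P-o)@A
    s=c[:,:2]/c[:,2:]; s=s*(1+f['k1']*(s**2).sum(1,keepdims=True))
    K=np.array(f['K']); return s*[K[0,0],K[1,1]]+[K[0,2],K[1,2]]
E
python3 - <<'E'
from h import *
s=r.sense(); print(s)
for n in ['side','top','wrist']:
    f=r.grab_frame(n); save(f,n+'0'); print(n,f['K'],f['k1'],f.get('rvec'),f.get('tvec'),f.get('T_tool_cam'))
    if n!='wrist':print(campose(f))
E
```

```text
pics
{'clock': 0.0, 'qpos': array([-1.15241579e+00,  3.53679202e-01,  1.63415631e+00,  1.04961050e-06,
        1.15520283e+00, -2.40163505e-03]), 'qvel': array([ 0.00197415,  0.00063292,  0.00119633, -0.0021965 , -0.00022979,
       -0.00095245]), 'joint_efforts': array([ 9.14832508e-04, -6.05247331e+01, -3.42060828e+01,  2.28018948e-06,
        9.48176341e-03, -2.86255329e-05]), 'eef_pos': array([ 255.09590696, -570.03146935,  230.53280252]), 'tcp_rot': array([-3.14014697e+00, -4.43167169e-06,  4.20781741e-01]), 'contact_force': array([ 0.77998928, -0.66451836,  0.01624387]), 'wrist_torque': array([-0.00333797,  0.00977229, -0.05724341]), 'opening': 1.00627615243845}
side [[615.51155044   0.         319.87287676]
 [  0.         615.51155044 246.4414683 ]
 [  0.           0.           1.        ]] -0.10230060292013449 [ 0.90201818 -2.59898799  0.95113357] [ 357.14075019  355.68116232 1371.14115531] None
(array([[-0.7839879 , -0.47130074,  0.40402795],
       [-0.6207607 ,  0.599784  , -0.50489139],
       [-0.00437381, -0.64663341, -0.76278837]]), array([-106.35252143,  700.64443358,
[... 191 characters left out ...]
548  0.18842616] [ -78.82107198  542.01094617 1303.72626282] None
(array([[ 0.02677119, -0.98070666,  0.19364338],
       [-0.99953469, -0.02342842,  0.01953246],
       [-0.01461885, -0.19407618, -0.98087753]]), array([ 281.20592213,  -91.55091336, 1382.83493417]))
wrist [[366.59630576   0.         317.31445914]
 [  0.         366.59630576 239.53138849]
 [  0.           0.           1.        ]] -0.022341831688374166 None None [[-8.99198735e-04 -9.65007365e-01 -2.62221236e-01  6.69193193e+01]
 [ 9.99999473e-01 -7.37972406e-04 -7.13326872e-04 -2.00644918e+00]
 [ 4.94853648e-04 -2.62221740e-01  9.65007520e-01 -1.43842654e+02]
 [ 0.00000000e+00  0.00000000e+00  0.00000000e+00  1.00000000e+00]]
```

View pics/side0.png

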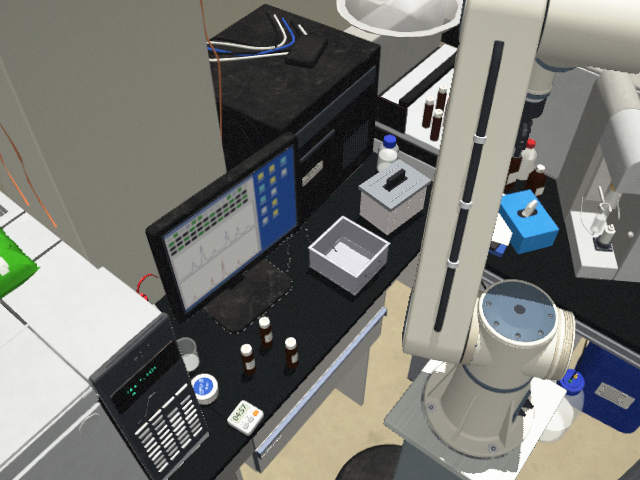

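View pics/top0.png

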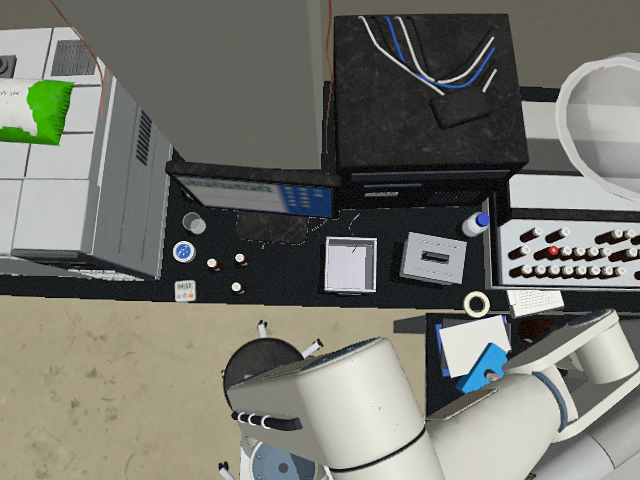

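Run:
```python
from h import *
for n in ['top','side']:
    f=r.grab_frame(n)
    for nm,z in [('lid',112),('tub',55),('waste_box',80),('new_vial_0',95),('old_vial_0',95),('wash_bottle',100),('blank_bottle',60),('tape',15),('bench_timer',18),('tin',30),('glass_beaker',35)]:
        for d in r.silhouettes(f,nm):
            m=d['mask']; ys,xs=np.nonzero(m)
            print(n,nm,round(d['conf'],2),np.round(d['location']),m.sum(),xs.min(),xs.max(),ys.min(),ys.max(),np.round(at_z(f,d['location'],z)))
    if n=='top':
        for uv in [(100,300),(250,303),(390,306),(480,300),(487,200),(305,205),(330,190),(240,210),(160,275),(310,245),(308,240)]: print(uv,np.round(at_z(f,uv,0)))
    g=f['color']; 
    c=g[150:310,150:510] if n=='top' else g[120:440,150:450]
    cv2.imwrite(f'pics/{n}c.png',cv2.resize(cv2.cvtColor(c,cv2.COLOR_RGB2BGR),None,fx=2.2 if n=='top' else 1.85,fy=2.2 if n=='top' else 1.85,interpolation=cv2.INTER_CUBIC))
```

```text
top lid 0.78 [433. 259.] 2560 403 466 232 283 [ 487. -373.  112.]
top lid 0.18 [193. 224.] 395 182 205 212 234 [572. 308. 112.]
top tub 0.64 [416. 277.] 219 400 450 241 284 [ 441. -335.   55.]
top tub 0.55 [474. 224.] 518 462 489 212 236 [ 603. -510.   55.]
top tub 0.27 [436. 259.] 2541 403 466 232 283 [ 497. -396.   55.]
top waste_box 0.61 [349. 262.] 2850 324 376 236 294 [ 479. -141.   80.]
top new_vial_0 0.62 [240. 290.] 129 232 246 283 294 [388. 165.  95.]
top new_vial_0 0.51 [244. 262.] 119 236 249 254 265 [469. 159.  95.]
top new_vial_0 0.45 [213. 265.] 133 208 223 259 271 [458. 245.  95.]
top new_vial_0 0.28 [435. 255.] 2506 404 466 232 283 [ 501. -382.   95.]
top new_vial_0 0.24 [408. 276.] 153 399 434 263 281 [ 440. -307.   95.]
top blank_bottle 0.91 [473. 223.] 531 462 489 212 236 [ 606. -506.   60.]
top blank_bottle 0.49 [406. 278.] 342 400 452 240 285 [ 439. -306.   60.]
top tape 0.85 [469. 305.] 390 462 489 292 316 [ 366. -501.   15.]
top tape 0.24 [350. 262.] 2867 324 376 236 294 [ 489. -146.   15.]
top bench_timer 0.56 [184. 292.] 412 174 196 281 301 [384. 347.  18.]
t
[... 803 characters left out ...]
e waste_box 0.4 [189. 354.] 501 178 198 337 371 [564. 336.  80.]
side new_vial_0 0.87 [264. 333.] 338 259 272 317 348 [459. 196.  95.]
side new_vial_0 0.83 [290. 353.] 310 285 297 338 367 [381. 199.  95.]
side new_vial_0 0.66 [247. 358.] 304 241 254 346 373 [447. 269.  95.]
side wash_bottle 0.66 [140. 287.] 47 138 148 275 299 [779. 288. 100.]
side blank_bottle 0.69 [386. 153.] 575 376 398 134 171 [ 610. -516.   60.]
side bench_timer 0.65 [245. 418.] 805 227 263 401 435 [384. 354.  18.]
side bench_timer 0.21 [389. 213.] 1399 360 425 188 233 [ 486. -351.   18.]
side tin 0.76 [202. 388.] 571 192 216 374 402 [504. 364.  30.]
side glass_beaker 0.58 [190. 353.] 475 178 198 336 371 [588. 319.  35.]
```

View pics/topc.png

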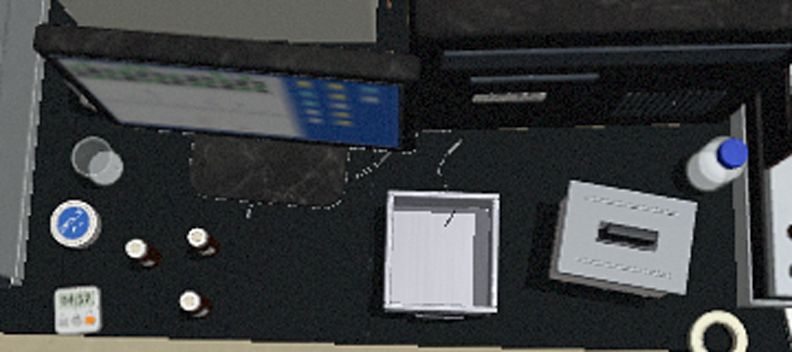

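View pics/sidec.png

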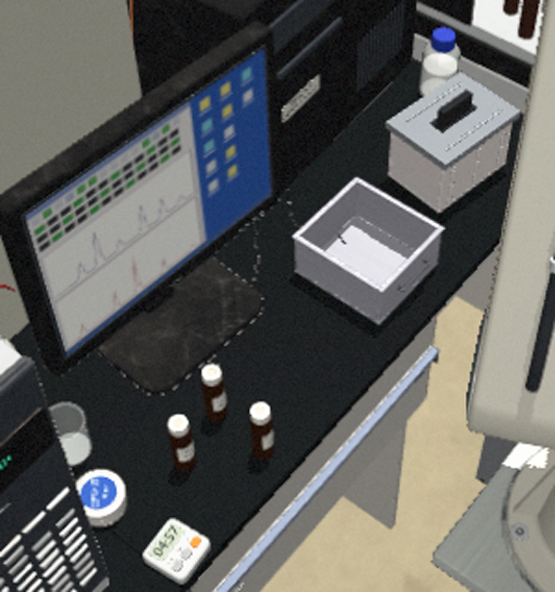

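```bash
cat > fit.py <<'E'
from h import *
from scipy.optimize import minimize
def boxpts(x,y,yaw,parts):
    out=[]
    c,s=np.cos(yaw),np.sin(yaw)
    for (x0,x1,y0,y1,z0,z1) in parts:
        P=np.array([[a,b,q] for a in (x0,x1) for b in (y0,y1) for q in (z0,z1)],float)
        P[:,:2]=P[:,:2]@np.array([[c,s],[-s,c]])+[x,y]; out.append(P)
    return out
def sil(f,x,y,yaw,parts,st=None):
    m=np.zeros((480,640),np.float32); 
    m4=np.zeros((480*4,640*4),np.uint8)
    for P in boxpts(x,y,yaw,parts):
        h=cv2.convexHull(((proj(f,P,st)+.5)*4-.5).astype(np.float32)).astype(np.int32)
        cv2.fillConvexPoly(m4,h,255)
    return cv2.resize(m4,(640,480),interpolation=cv2.INTER_AREA)/255.
def fit(views,parts,x0):
    def cost(p):
        e=0
        for f,m,st in views:
            s=sil(f,*p,parts,st); e+=1-np.minimum(s,m).sum()/np.maximum(s,m).sum()
        return e
    best=None
    for dyaw in (-.15,0,.15):
        q=minimize(cost,[x0[0],x0[1],x0[2]+dyaw],method='Nelder-Mead',options=dict(initial_simplex=[[x0[0],x0[1],x0[2]+dyaw],[x0[0]+15,x0[1],x0[2]+dyaw],[x0[0],x0[1]+15,x0[2]+dyaw],[x0[0],x0[1],x0[2]+dyaw+.12]],xatol=.05,fatol=1e-5))
        if best is None or q.fun<best.fun: best=q
    return best.x,best.fun
def best(f,nm,near,z):
    c=[d for d in r.silhouettes(f,nm) if np.linalg.norm(at_z(f,d['location'],z)[:2]-near)<60]
    return c[0]['mask'].astype(float) if c else None
E
python3 - <<'E'
from fit import *
F={n:r.grab_frame(n) for n in ('top','side')}
lid=[(-60,60,-82,82,100,114)]
lidh=lid+[(-7,7,-32,32,114,144)]
V=[(F[n],best(F[n],'lid',(490,-375),112),None) for n in F]
for v in (V,V[:1],V[1:]): print('lid',fit(v,lidh,(490,-378,-.05)))
wb=[(-75,75,-70,70,0,80)]
V=[(F[n],best(F[n],'waste_box',(475,-140),80),None) for n in F]
for v in (V,V[:1],V[1:]): print('box',fit(v,wb,(478,-140,0)))
vl=[(-14,14,-14,14,0,90),(-11,11,-11,11,90,98)]
def circ(p):pass
for near in [(385,170),(465,165),(455,250)]:
    V=[]
    for n in F:
        c=[d for d in r.silhouettes(F[n],'new_vial_0')]
        best_=min(c,key=lambda d:np.linalg.norm(at_z(F[n],d['location'],60 if n=='side' else 95)[:2]-near))
        V.append((F[n],best_['mask'].astype(float),None)); print(best_['location'],end=' ')
    # triangulate via round silhouette: use octagon approx = yaw-free
    for v in (V,V[:1],V[1:]):
        print('vial',fit(v,vl,(*near,0)))
E
```

```text
lid (array([ 4.91853142e+02, -3.76935861e+02, -1.43751224e-01]), np.float64(0.08875703788925082))
lid (array([ 4.91691529e+02, -3.79455565e+02, -1.56256310e-01]), np.float64(0.04998207023888568))
lid (array([ 4.91395930e+02, -3.75265347e+02, -1.48629457e-01]), np.float64(0.029270042597222545))
box (array([ 4.74572748e+02, -1.42738127e+02, -1.22695578e-02]), np.float64(0.09163613454108566))
box (array([ 4.75095261e+02, -1.44078481e+02, -2.10951119e-02]), np.float64(0.0645899585947931))
box (array([ 4.74190457e+02, -1.42308020e+02, -8.51542321e-03]), np.float64(0.022418799510706133))
[236.8, 285.8] [290.1, 352.3] vial (array([ 3.99091916e+02,  1.77593524e+02, -1.71576967e-01]), np.float64(0.6533141906272615))
vial (array([ 3.99288369e+02,  1.76750079e+02, -1.78144943e-01]), np.float64(0.32680500156859227))
vial (array([3.98834143e+02, 1.78233297e+02, 7.11068713e-02]), np.float64(0.32854131192734937))
[242.9, 259.4] [262.4, 332.1] vial (array([ 4.80928637e+02,  1.72937719e+02, -1.36995113e-01]), np.float64(0.6004046012035713))
vial (array([ 4.81771759e+02,  1.72435016e+02, -2.85441818e-01]), np.float64(0.29759350905885595))
vial (array([ 4.80555348e+02,  1.75051582e+02, -1.51068234e-01]), np.float64(0.28686452887663105))
[216.8, 265.1] [246.1, 360.3] vial (array([462.04680328, 253.14022441,  -0.61359961]), np.float64(0.6603608891802616))
vial (array([461.30709101, 249.65463736,  -0.49568244]), np.float64(0.4858984868289873))
vial (array([ 4.64625816e+02,  2.52972903e+02, -1.08492441e-01]), np.float64(0.2681722858525568))
```

```bash
cat >> h.py <<'E'
def rel(x,y,z,yaw,rp=None):
    st=r.sense(); A=R.from_euler('xyz',st['tcp_rot'])
    B=R.from_euler('xyz',[np.pi,0,yaw]) if rp is None else rp
    rv=np.degrees((A.inv()*B).as_rotvec()); d=A.inv().apply(np.array([x,y,z])-st['eef_pos'])
    print('turn',np.round(rv,2),'shift',np.round(d,1)); return rv,d
E
python3 -c "
from h import *
rel(491,-377,230,1.42)"
```

```text
turn [  0.    -0.   -57.25] shift [294.2 -80.4   1.3]
```

Request:
play_rows(
  moves=[
    [[0,0,-57.2],[294,-80,0],1],
    [[0,0,-57.2],[294,-80,0],1],
    [[0,0,-57.2],[294,-80,0],1],
    [[0,0,-57.2],[294,-80,0],1],
    [[0,0,-57.2],[294,-80,0],1],
    [[0,0,-57.2],[294,-80,0],1],
    [[0,0,-57.2],[294,-80,0],1],
    [[0,0,-57.2],[294,-80,0],1],
    [[0,0,-57.2],[294,-80,0],0.6],
    [[0,0,-57.2],[294,-80,0],0.6],
    [[0,0,-57.2],[294,-80,0],0.6],
  ],
)

```text
clock: 3.05
eef_pos: [490.1, -378.2, 231.3]
tcp_rot: [-3.141, 0.0, 1.416]
contact_force: [-0.7, 0.3, -0.5]
opening: 0.601
```

Run:
```python
from fit import *
st=r.sense(); f=r.grab_frame('wrist'); save(f,'w1'); print(st['eef_pos'],st['tcp_rot'],st['opening'])
for nm in ('lid','tub'):
  for d in r.silhouettes(f,nm): print(nm,d['conf'],d['location'],d['mask'].sum())
m=r.silhouettes(f,'lid')[0]['mask'].astype(float)
lidh=[(-60,60,-82,82,100,114),(-7,7,-32,32,114,144)]
print(fit([(f,m,st)],lidh,(491,-377,-.15)))
```

```text
[ 490.11618381 -378.21899375  231.31072292] [-3.14148728e+00  9.74414435e-05  1.41613658e+00] 0.6008135472289041
lid 0.81 [319.5, 212.7] 34129
(array([ 4.91951789e+02, -3.74665045e+02, -1.56021049e-01]), np.float64(0.04908919875942397))
```

View pics/w1.png

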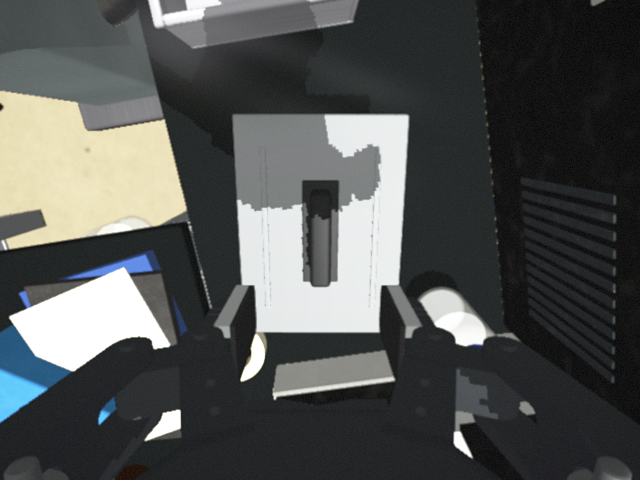

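```bash
python3 -c "
from h import *
rel(491.7,-375.5,119,-.155+np.pi/2)"
```

```text
turn [0.   0.   0.11] shift [  2.5   0.7 112.3]
```

Request:
play_rows(
  newtons=40,
  moves=[
    [[0,0,0],[2.5,1,40],0.6],
    [[0,0,0],[2.5,1,70],0.6],
    [[0,0,0],[2.5,1,90],0.6],
    [[0,0,0],[2.5,1,102],0.6],
    [[0,0,0],[2.5,1,112],0.6],
    [[0,0,0],[2.5,1,112],0.6],
    [[0,0,0],[2.5,1,112],0.4],
    [[0,0,0],[2.5,1,112],0.3],
    [[0,0,0],[2.5,1,112],0.2],
    [[0,0,0],[2.5,1,112],0.1],
    [[0,0,0],[2.5,1,112],0],
    [[0,0,0],[2.5,1,112],0],
    [[0,0,0],[2.5,1,112],0],
    [[0,0,0],[2.5,1,112],0],
  ],
)

```text
clock: 4.65
eef_pos: [492.5, -375.9, 120.3]
tcp_rot: [3.14, 0.001, 1.418]
contact_force: [-0.4, 0.1, 6.2]
opening: 0.154
```

Request:
play_rows(
  newtons=60,
  moves=[
    [[0,0,0],[0,0,0],0],
    [[2.5,0,0],[0,0.5,-2.4],0],
    [[5,0,0],[0,1.1,-4.8],0],
    [[7.5,0,0],[0,1.8,-7.3],0],
    [[10,0,0],[0,2.6,-9.8],0],
    [[10,0,0],[0,2.6,-9.8],0],
    [[10,0,0],[0,2.6,-9.8],0],
    [[10,0,0],[0,2.6,-9.8],0],
    [[10,0,0],[0,2.6,-9.8],0],
  ],
)

```text
clock: 5.55
eef_pos: [494.5, -376.2, 130.0]
tcp_rot: [-2.969, 0.001, 1.417]
contact_force: [-0.3, 0.3, -1.9]
opening: 0.146
```

Run:
```python
from h import *
f=r.grab_frame('side'); save(f,'s2'); 
c=f['color'][100:280,300:500]; cv2.imwrite('pics/s2c.png',cv2.cvtColor(cv2.resize(c,None,fx=3,fy=3),cv2.COLOR_RGB2BGR))
print(r.sense())
```

```text
{'clock': 5.6, 'qpos': array([-0.61049714,  0.53324464,  1.60634446, -0.08360612,  1.15842376,
       -0.41756208]), 'qvel': array([ 0.00042292, -0.00144953, -0.0042943 , -0.00059146,  0.00250005,
        0.00141844]), 'joint_efforts': array([ 6.48757210e-02, -6.93809366e+01, -3.03611541e+01, -4.10554558e-01,
        1.00337930e+00, -4.04794890e-03]), 'eef_pos': array([ 494.6129541 , -376.2295413 ,  130.10740199]), 'tcp_rot': array([-2.96872293e+00,  6.61542114e-04,  1.41744744e+00]), 'contact_force': array([ 0.3372875 ,  0.41923211, -1.87321065]), 'wrist_torque': array([-0.01561361, -0.11604326,  0.03297433]), 'opening': 0.1503995489430475}
```

View pics/s2c.png

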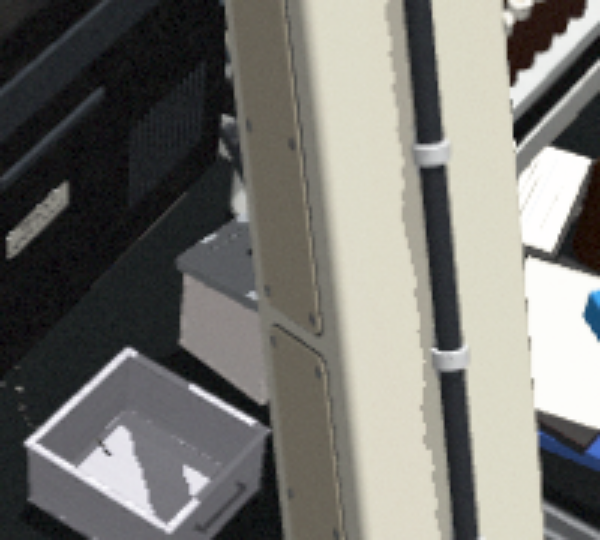

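Run:
```python
from h import *
f=r.grab_frame('wrist'); save(f,'w2')
f=r.grab_frame('top'); save(f,'t2')
c=f['color'][190:330,330:530]; cv2.imwrite('pics/t2c.png',cv2.cvtColor(cv2.resize(c,None,fx=3,fy=3),cv2.COLOR_RGB2BGR))
```

```text
(no output)
```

View pics/w2.png

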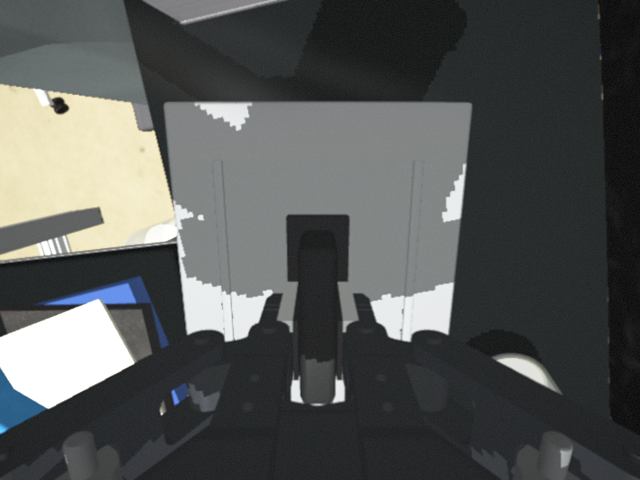

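View pics/t2c.png

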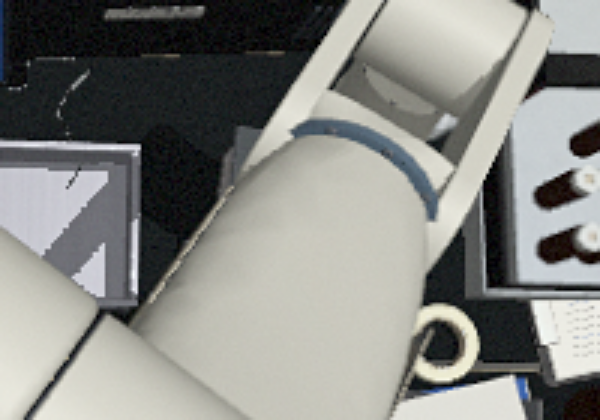

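```bash
python3 -c "
from h import *
rel(492.5,-375.9,260,1.4165)
rel(450,48,260,np.pi/2)
rel(450,48,25,np.pi/2)"
```

```text
turn [-9.9   0.05  0.05] shift [  -0.   -24.6 -127.5]
turn [-9.88 -0.71 -8.76] shift [ 412.4 -129.8 -109.4]
turn [-9.88 -0.71 -8.76] shift [412.6 -89.4 122.1]
```

Request:
play_rows(
  moves=[
    [[0,0,0],[0,-3.5,-20],0],
    [[0,0,0],[0,-7,-40],0],
    [[-4,0,0],[0,-14,-75],0],
    [[-9.9,0,0],[0,-24.6,-110],0],
    [[-9.9,0,0],[0,-24.6,-127],0],
    [[-9.9,0,0],[0,-24.6,-127],0],
    [[-9.9,0,-1],[40,-35,-125],0],
    [[-9.9,-0.7,-8.7],[412,-130,-109],0],
    [[-9.9,-0.7,-8.7],[412,-130,-109],0],
    [[-9.9,-0.7,-8.7],[412,-130,-109],0],
    [[-9.9,-0.7,-8.7],[412,-130,-109],0],
    [[-9.9,-0.7,-8.7],[412,-130,-109],0],
    [[-9.9,-0.7,-8.7],[412,-130,-109],0],
    [[-9.9,-0.7,-8.7],[412,-130,-109],0],
    [[-9.9,-0.7,-8.7],[412,-130,-109],0],
    [[-9.9,-0.7,-8.7],[412,-130,-109],0],
    [[-9.9,-0.7,-8.7],[412,-130,-109],0],
    [[-9.9,-0.7,-8.7],[412,-130,-109],0],
  ],
)

```text
clock: 7.5
eef_pos: [449.5, 47.0, 258.8]
tcp_rot: [-3.14, 0.001, 1.57]
contact_force: [-0.3, 0.0, -2.0]
opening: 0.147
```

Run:
```python
from h import *
rel(450,48,22,np.pi/2)
f=r.grab_frame('side'); save(f,'s3');f=r.grab_frame('top'); save(f,'t3')
```

```text
turn [-0.07  0.03 -0.07] shift [  1.1   0.8 236.8]
```

View pics/t3.png

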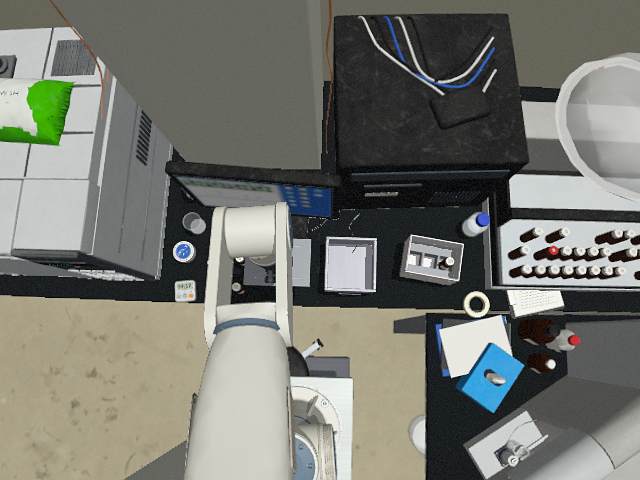

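View pics/s3.png

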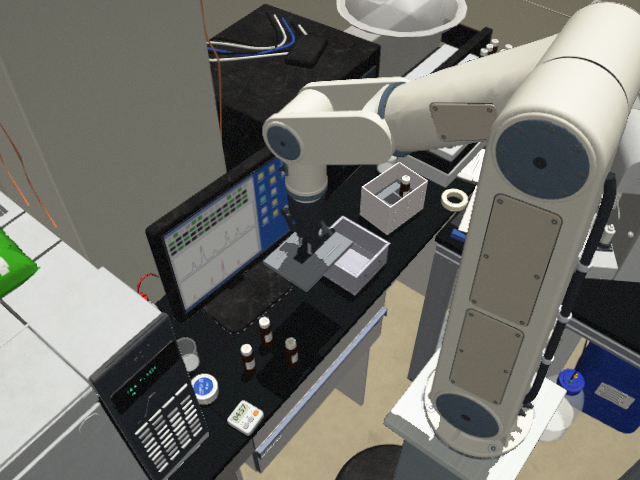

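Request:
play_rows(
  moves=[
    [[0,0,0],[1,1,50],0],
    [[0,0,0],[1,1,100],0],
    [[0,0,0],[1,1,140],0],
    [[0,0,0],[1,1,180],0],
    [[0,0,0],[1,1,205],0],
    [[0,0,0],[1,1,220],0],
    [[0,0,0],[1,1,230],0],
    [[0,0,0],[1,1,235],0],
    [[0,0,0],[1,1,237],0],
    [[0,0,0],[1,1,238],0],
    [[0,0,0],[1,1,238],0],
  ],
)

```text
clock: 8.7
eef_pos: [451.1, 47.6, 21.7]
tcp_rot: [3.141, 0.0, 1.568]
contact_force: [0.3, -0.4, -1.8]
opening: 0.152
```

Request:
play_rows(
  moves=[
    [[0,0,0],[0,0,1.5],0],
    [[0,0,0],[0,0,2],0],
    [[0,0,0],[0,0,2],0],
  ],
)

```text
clock: 9.0
eef_pos: [451.6, 47.7, 20.3]
tcp_rot: [3.14, 0.0, 1.568]
contact_force: [-0.9, -0.5, 5.2]
opening: 0.151
```

Request:
play_rows(
  moves=[
    [[0,0,0],[0,0,0],0.3],
    [[0,0,0],[0,0,0],0.5],
    [[0,0,0],[0,0,0],0.6],
    [[0,0,0],[0,0,0],0.6],
    [[0,0,0],[0,0,0],0.6],
    [[0,0,0],[0,0,-30],0.6],
    [[0,0,0],[0,0,-80],0.6],
    [[0,0,0],[0,0,-130],0.6],
    [[0,0,0],[0,0,-180],0.6],
    [[0,0,0],[0,0,-230],0.6],
    [[0,0,0],[0,0,-240],0.6],
    [[0,0,0],[0,0,-240],0.6],
  ],
)

```text
clock: 10.2
eef_pos: [452.3, 47.8, 262.1]
tcp_rot: [3.136, -0.0, 1.568]
contact_force: [-0.2, 0.3, -0.9]
opening: 0.594
```

Run:
```python
from fit import *
st=r.sense(); print(st['eef_pos'],st['tcp_rot'])
f=r.grab_frame('wrist'); save(f,'w4')
m=r.silhouettes(f,'lid')[0]['mask'].astype(float)
lidh=[(-60,60,-82,82,0,14),(-7,7,-32,32,14,44)]
print(fit([(f,m,st)],lidh,(451,48,0)))
t=r.grab_frame('top'); save(t,'t4'); s=r.grab_frame('side'); save(s,'s4')
for ff in (t,s):
  for nm in ('old_vial_0','tub'):
    for d in r.silhouettes(ff,nm): print(nm,d['conf'],d['location'],np.round(at_z(ff,d['location'],95)))
c=np.hstack([cv2.resize(t['color'][220:300,380:490],(440,320)),cv2.resize(s['color'][150:240,350:440],(320,320))])
cv2.imwrite('pics/c4.png',cv2.cvtColor(c,cv2.COLOR_RGB2BGR))
rel(492.5,-375.9,260,1.4165)
```

```text
[452.25238199  47.80152779 262.10060101] [ 3.13556607e+00 -4.29157270e-04  1.56831764e+00]
(array([ 4.51416233e+02,  4.86576898e+01, -2.92676795e-03]), np.float64(0.009776449069320403))
old_vial_0 0.55 [442.4, 261.8] [ 482. -403.   95.]
old_vial_0 0.45 [427.7, 258.3] [ 491. -362.   95.]
old_vial_0 0.26 [298.5, 274.8] [436.   1.  95.]
tub 0.81 [431.1, 258.8] [ 490. -371.   95.]
old_vial_0 0.53 [401.3, 183.9] [ 484. -399.   95.]
tub 0.61 [387.7, 199.2] [ 480. -326.   95.]
turn [-0.03  0.02  8.7 ] shift [-423.5   42.9   -0.7]
```

View pics/w4.png

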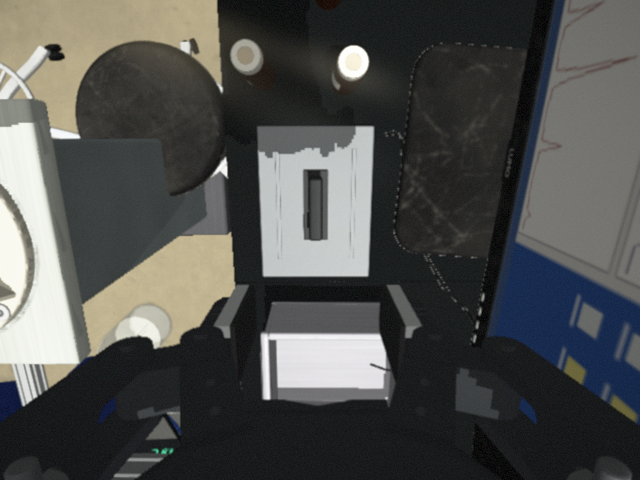

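View pics/c4.png

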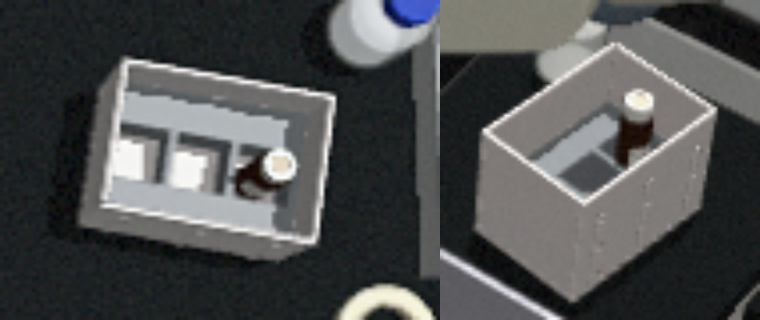

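Request:
play_rows(
  moves=[
    [[0,0,8.7],[-423,43,0],0.6],
    [[0,0,8.7],[-423,43,0],0.6],
    [[0,0,8.7],[-423,43,0],0.6],
    [[0,0,8.7],[-423,43,0],0.6],
    [[0,0,8.7],[-423,43,0],0.6],
    [[0,0,8.7],[-423,43,0],0.6],
    [[0,0,8.7],[-423,43,0],0.6],
    [[0,0,8.7],[-423,43,0],0.6],
    [[0,0,8.7],[-423,43,0],0.6],
    [[0,0,8.7],[-423,43,0],0.6],
    [[0,0,8.7],[-423,43,0],0.6],
  ],
)

```text
clock: 11.7
eef_pos: [492.1, -375.4, 258.1]
tcp_rot: [-3.14, -0.001, 1.415]
contact_force: [-0.5, 0.8, 0.1]
opening: 0.598
```

Run:
```python
from fit import *
st=r.sense(); print(st['eef_pos'],st['tcp_rot'])
f=r.grab_frame('wrist'); save(f,'w5')
for d in r.silhouettes(f,'tub'):
  print(d['conf'],d['location'],d['mask'].sum())
  m=cv2.morphologyEx(d['mask'].astype(np.uint8),cv2.MORPH_CLOSE,np.ones((3,3)))
  c,_=cv2.findContours(m,cv2.RETR_EXTERNAL,cv2.CHAIN_APPROX_NONE); m=cv2.drawContours(m*0,[max(c,key=cv2.contourArea)],-1,1,-1).astype(float)
  print(fit([(f,m,st)],[(-54,54,-76,76,0,110)],(491,-376,-.155)))
for d in r.silhouettes(f,'old_vial_0'):
  ys,xs=np.nonzero(d['mask']); print('ov',d['conf'],d['location'],xs.min(),xs.max(),ys.min(),ys.max(),at_z(f,d['location'],98,st))
```

```text
[ 492.13458664 -375.42176367  258.14606838] [-3.13955325e+00 -8.64148301e-04  1.41532602e+00]
0.64 [320.2, 207.5] 22504
(array([ 4.92383789e+02, -3.74433991e+02, -1.55847519e-01]), np.float64(0.018930181953438097))
ov 0.58 [316.2, 262.6] 304 332 238 287 [ 484.71158149 -409.57553841   98.        ]
```

View pics/w5.png

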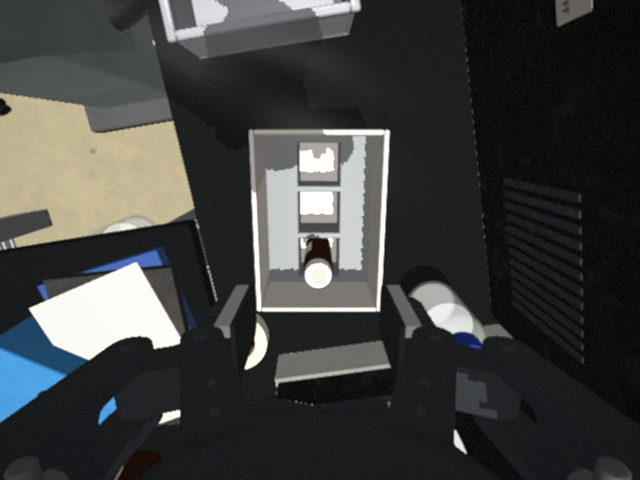

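Run:
```python
from h import *
st=r.sense(); f=r.grab_frame('wrist')
print(at_z(f,(318,275),102,st), np.round(proj(f,[[485.3,-419.9,102]],st)))
rel(485.3,-419.9,62,-.155+np.pi/2)
```

```text
[ 485.33283951 -418.99113967  102.        ] [[318. 276.]]
turn [-0.04  0.    0.11] shift [-46.2  -0.2 197.2]
```

Request:
play_rows(
  newtons=40,
  moves=[
    [[0,0,0],[-46,0,30],0.6],
    [[0,0,0],[-46,0,70],0.6],
    [[0,0,0],[-46,0,100],0.6],
    [[0,0,0],[-46,0,130],0.6],
    [[0,0,0],[-46,0,155],0.6],
    [[0,0,0],[-46,0,178],0.6],
    [[0,0,0],[-46,0,193],0.6],
    [[0,0,0],[-46,0,197],0.6],
    [[0,0,0],[-46,0,197],0.6],
    [[0,0,0],[-46,0,197],0.4],
    [[0,0,0],[-46,0,197],0.3],
    [[0,0,0],[-46,0,197],0.2],
    [[0,0,0],[-46,0,197],0],
    [[0,0,0],[-46,0,197],0],
    [[0,0,0],[-46,0,197],0],
  ],
)

```text
clock: 13.4
eef_pos: [486.1, -419.8, 63.1]
tcp_rot: [3.141, 0.0, 1.418]
contact_force: [-0.7, 3.2, 5.6]
opening: 0.321
```

Request:
play_rows(
  moves=[
    [[0,0,0],[0,0,-20],0],
    [[0,0,0],[0,0,-50],0],
    [[0,0,0],[0,0,-90],0],
    [[0,0,0],[0,0,-130],0],
    [[0,0,0],[0,0,-160],0],
    [[0,0,0],[0,0,-170],0],
    [[0,0,0],[0,0,-170],0],
  ],
)

```text
clock: 14.1
eef_pos: [486.6, -420.2, 234.4]
tcp_rot: [3.139, 0.002, 1.418]
contact_force: [0.4, 0.5, -1.1]
opening: 0.323
```

Run:
```python
from fit import *
t=r.grab_frame('top'); s=r.grab_frame('side'); save(s,'s6'); save(t,'t6')
V=[]
for f in (t,s):
  m=best(f,'waste_box',(475,-140),80)
  if m is not None: V.append((f,m,None)); print(fit(V[-1:],[(-75,75,-70,70,0,80)],(475,-143,0)))
print(r.sense()['eef_pos'],r.sense()['opening'])
rel(475,-143,233,np.pi/2)
```

```text
(array([ 4.74948181e+02, -1.44086949e+02, -1.29471422e-02]), np.float64(0.0643106614288943))
(array([ 4.74078602e+02, -1.41749068e+02, -8.89813791e-03]), np.float64(0.025265268926094486))
[ 485.20736898 -418.98656781  230.91589158] 0.31702999568723955
turn [-0.13 -0.09 -8.77] shift [271.2 -52.2  -1.6]
```

View pics/s6.png

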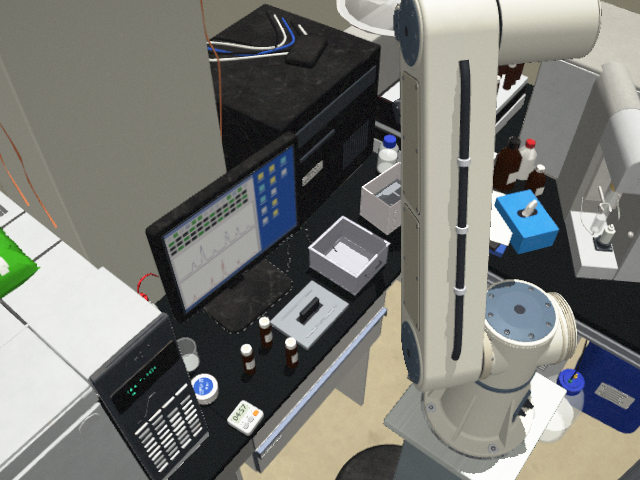

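Request:
play_rows(
  moves=[
    [[0,0,-8.7],[271,-52,0],0],
    [[0,0,-8.7],[271,-52,0],0],
    [[0,0,-8.7],[271,-52,0],0],
    [[0,0,-8.7],[271,-52,0],0],
    [[0,0,-8.7],[271,-52,0],0],
    [[0,0,-8.7],[271,-52,0],0],
    [[0,0,-8.7],[271,-52,0],0],
    [[0,0,-8.7],[271,-52,0],0],
    [[0,0,-8.7],[271,-52,40],0],
    [[0,0,-8.7],[271,-52,80],0],
    [[0,0,-8.7],[271,-52,120],0],
    [[0,0,-8.7],[271,-52,150],0],
    [[0,0,-8.7],[271,-52,163],0],
    [[0,0,-8.7],[271,-52,163],0],
    [[0,0,-8.7],[271,-52,163],0],
  ],
)

```text
clock: 15.8
eef_pos: [475.4, -143.6, 69.0]
tcp_rot: [-3.14, -0.001, 1.569]
contact_force: [-0.1, 0.1, -0.2]
opening: 0.32
```

Request:
play_rows(
  moves=[
    [[0,0,0],[0,0,0],0.4],
    [[0,0,0],[0,0,0],0.5],
    [[0,0,0],[0,0,0],0.6],
    [[0,0,0],[0,0,0],0.6],
    [[0,0,0],[0,0,0],0.6],
    [[0,0,0],[0,0,-30],0.6],
    [[0,0,0],[0,0,-70],0.6],
    [[0,0,0],[0,0,-120],0.6],
    [[0,0,0],[0,0,-170],0.6],
    [[0,0,0],[0,0,-180],0.6],
    [[0,0,0],[0,0,-180],0.6],
  ],
)

```text
clock: 16.9
eef_pos: [476.8, -144.2, 251.0]
tcp_rot: [3.139, -0.0, 1.569]
contact_force: [0.3, -0.3, -0.6]
opening: 0.6
```

Run:
```python
from fit import *
t=r.grab_frame('top'); s=r.grab_frame('side'); save(s,'s7'); save(t,'t7')
st=r.sense(); w=r.grab_frame('wrist'); save(w,'w7')
print(st['eef_pos'],st['opening'])
rel(399,178,233,np.pi/2)
rel(430,130,260,np.pi/2)
```

```text
[ 474.87531113 -143.64061013  247.71449891] 0.5987288186304742
turn [-0.25 -0.13 -0.1 ] shift [321.4 -76.1  15.2]
turn [-0.25 -0.13 -0.1 ] shift [273.5 -45.1 -12. ]
```

View pics/s7.png

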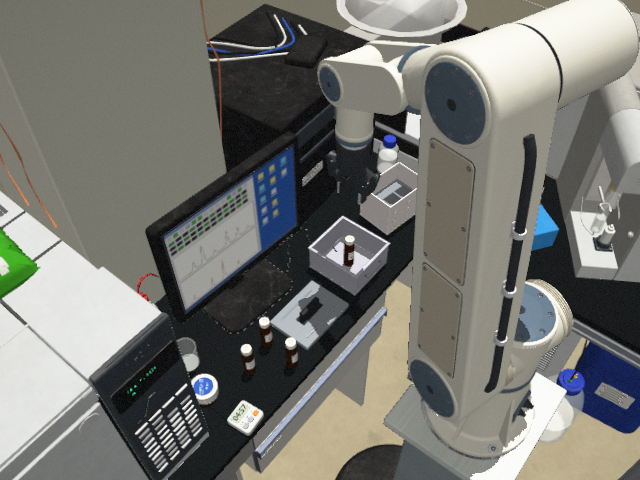

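View pics/w7.png

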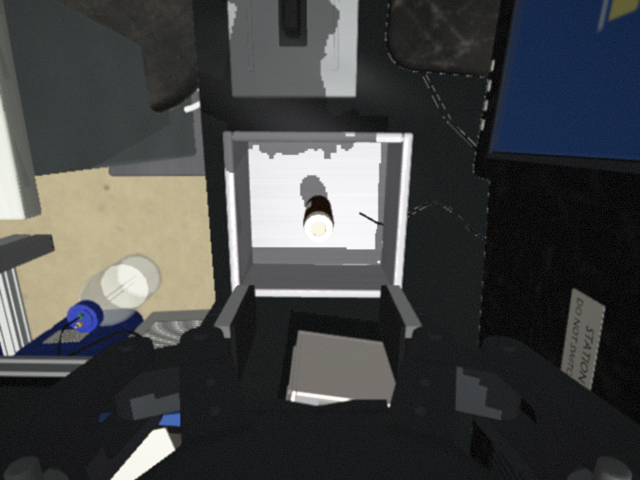

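Request:
play_rows(
  moves=[
    [[0,0,0],[300,-45,-12],0.6],
    [[0,0,0],[300,-45,-12],0.6],
    [[0,0,0],[300,-45,-12],0.6],
    [[0,0,0],[300,-45,-12],0.6],
    [[0,0,0],[300,-45,-12],0.6],
    [[0,0,0],[300,-45,-12],0.6],
    [[0,0,0],[300,-45,-12],0.6],
    [[0,0,0],[300,-45,-12],0.6],
    [[0,0,0],[300,-45,-12],0.6],
  ],
)

```text
clock: 17.95
eef_pos: [429.6, 155.6, 258.7]
tcp_rot: [-3.135, -0.001, 1.569]
contact_force: [1.0, -0.6, -1.0]
opening: 0.602
```

Run:
```python
from fit import *
st=r.sense(); f=r.grab_frame('wrist'); save(f,'w8'); print(st['eef_pos'],st['tcp_rot'])
for d in r.silhouettes(f,'new_vial_0'):
  ys,xs=np.nonzero(d['mask']); print('v',d['conf'],d['location'],xs.min(),xs.max(),ys.min(),ys.max(),np.round(at_z(f,d['location'],60,st)))
print(proj(f,[[399,178,98],[481,174,98],[463,252,98]],st).round())
```

```text
[429.59871455 155.6207226  258.69334205] [-3.13477461e+00 -9.85234540e-04  1.56913232e+00]
v 0.65 [359.1, 102.8] 340 377 86 123 [465. 256.  60.]
v 0.61 [288.0, 190.0] 267 302 170 209 [400. 179.  60.]
v 0.53 [334.3, 291.9] 285 393 227 361 [445.  77.  60.]
[[282. 197.]
 [380. 202.]
 [361. 104.]]
```

View pics/w8.png

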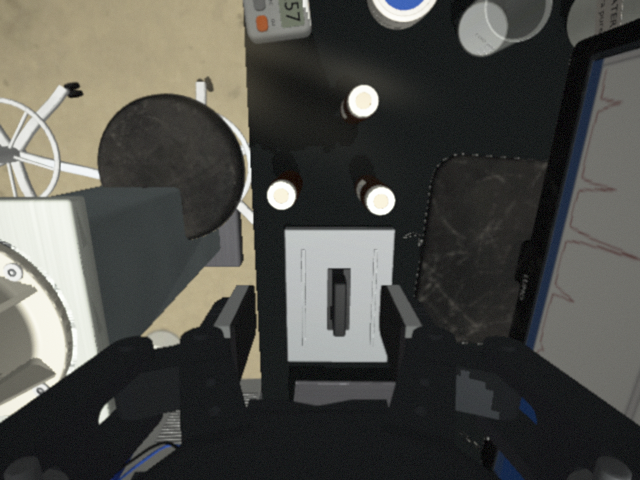

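Run:
```python
from h import *
st=r.sense(); f=r.grab_frame('wrist'); s=r.grab_frame('side')
for uv in [(281,194),(379,200),(361,102)]: print(at_z(f,uv,98,st).round(1))
s=s['color'][310:380,230:310]; cv2.imwrite('pics/s8.png',cv2.cvtColor(cv2.resize(s,(640,560),interpolation=cv2.INTER_CUBIC),cv2.COLOR_RGB2BGR))
rel(398.5,179.5,58.5,np.pi/2)
```

```text
[398.5 180.5  98. ]
[480.5 175.2  98. ]
[463.5 252.8  98. ]
turn [-0.29 -0.11 -0.22] shift [ 23.7 -30.9 201.4]
```

View pics/s8.png

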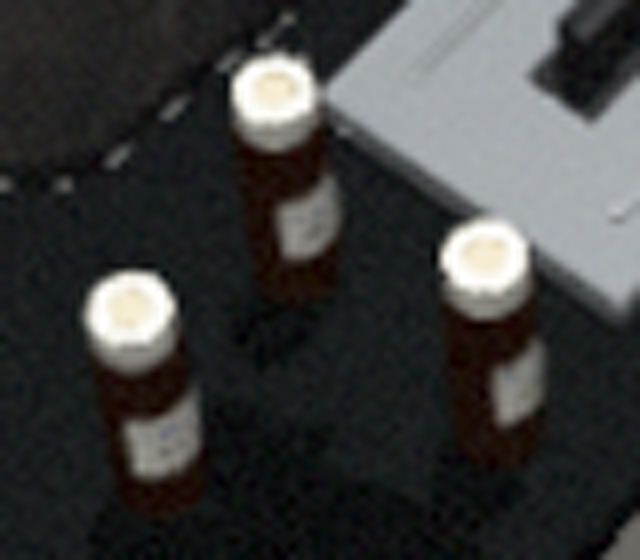

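Request:
play_rows(
  newtons=40,
  moves=[
    [[0,0,0],[24,-31,40],0.6],
    [[0,0,0],[24,-31,80],0.6],
    [[0,0,0],[24,-31,120],0.6],
    [[0,0,0],[24,-31,150],0.6],
    [[0,0,0],[24,-31,175],0.6],
    [[0,0,0],[24,-31,190],0.6],
    [[0,0,0],[24,-31,200],0.6],
    [[0,0,0],[24,-31,200],0.6],
    [[0,0,0],[24,-31,200],0.45],
    [[0,0,0],[24,-31,200],0.35],
    [[0,0,0],[24,-31,200],0.2],
    [[0,0,0],[24,-31,200],0],
    [[0,0,0],[24,-31,200],0],
    [[0,0,0],[24,-31,200],0],
  ],
)

```text
clock: 19.55
eef_pos: [399.2, 180.1, 60.9]
tcp_rot: [-3.139, -0.003, 1.567]
contact_force: [-0.2, -0.8, 8.2]
opening: 0.31
```

Request:
play_rows(
  moves=[
    [[0,0,0],[0,0,-20],0],
    [[0,0,0],[0,0,-60],0],
    [[0,0,0],[0,0,-110],0],
    [[0,0,0],[0,0,-160],0],
    [[0,0,0],[0,0,-180],0],
    [[0,0,0],[0,0,-180],0],
  ],
)

```text
clock: 20.15
eef_pos: [401.6, 180.4, 244.7]
tcp_rot: [3.138, -0.006, 1.567]
contact_force: [0.2, -0.2, -1.2]
opening: 0.313
```

Run:
```python
from h import *
def pk(i):
    y=(i-1)*46; c,s=np.cos(-.155),np.sin(-.155); return 492.3-s*y, -374.7+c*y
for i in range(3): print(i,np.round(pk(i),1))
s=r.grab_frame('side'); save(s,'s9')
c=s['color'][240:390,200:400]; cv2.imwrite('pics/s9.png',cv2.cvtColor(cv2.resize(c,(800,600),interpolation=cv2.INTER_CUBIC),cv2.COLOR_RGB2BGR))
print(r.sense()['eef_pos'])
rel(*pk(2),240,-.155+np.pi/2); rel(*pk(2),65,-.155+np.pi/2)
```

```text
0 [ 485.2 -420.1]
1 [ 492.3 -374.7]
2 [ 499.4 -329.3]
[400.46080857 179.93980779 242.41561176]
turn [ 0.01 -0.25  8.67] shift [-5.088e+02  1.008e+02  3.000e-01]
turn [ 0.01 -0.25  8.67] shift [-509.6  100.7  175.3]
```

View pics/s9.png

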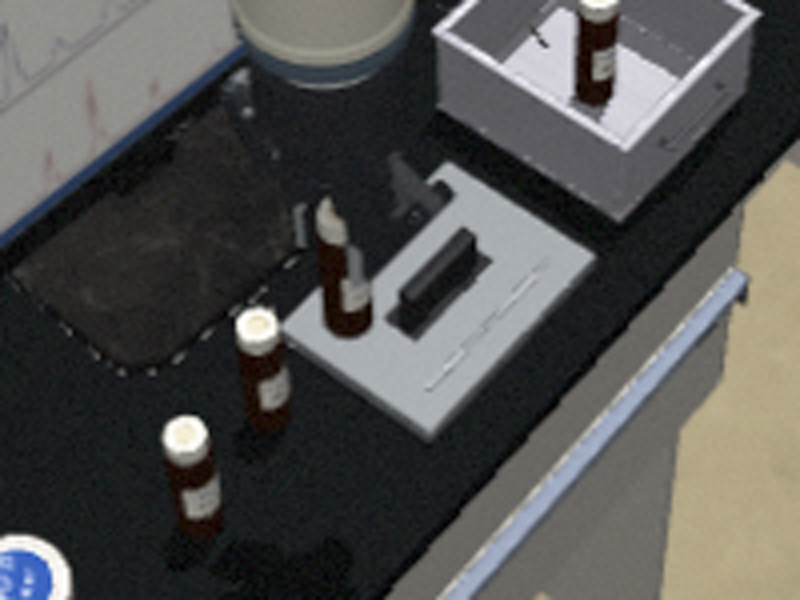

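Request:
play_rows(
  moves=[
    [[0,0,4],[-50,10,0],0],
    [[0,-0.2,8.7],[-509,101,0],0],
    [[0,-0.2,8.7],[-509,101,0],0],
    [[0,-0.2,8.7],[-509,101,0],0],
    [[0,-0.2,8.7],[-509,101,0],0],
    [[0,-0.2,8.7],[-509,101,0],0],
    [[0,-0.2,8.7],[-509,101,0],0],
    [[0,-0.2,8.7],[-509,101,0],0],
    [[0,-0.2,8.7],[-509,101,0],0],
    [[0,-0.2,8.7],[-509,101,0],0],
    [[0,-0.2,8.7],[-509,101,0],0],
    [[0,-0.2,8.7],[-509,101,0],0],
    [[0,-0.2,8.7],[-509,101,0],0],
    [[0,-0.2,8.7],[-509,101,0],0],
    [[0,-0.2,8.7],[-509,101,0],0],
  ],
)

```text
clock: 21.7
eef_pos: [499.5, -327.9, 240.2]
tcp_rot: [-3.141, -0.001, 1.417]
contact_force: [-0.0, -0.3, 0.5]
opening: 0.315
```

Run:
```python
from h import *
print(r.sense()['eef_pos'])
rel(499.4,-329.3,66.5,-.155+np.pi/2)
f=r.grab_frame('wrist'); save(f,'w10')
```

```text
[ 499.50599864 -327.93479394  240.19997543]
turn [-0.02 -0.07  0.06] shift [ -1.6   0.2 173.7]
```

View pics/w10.png

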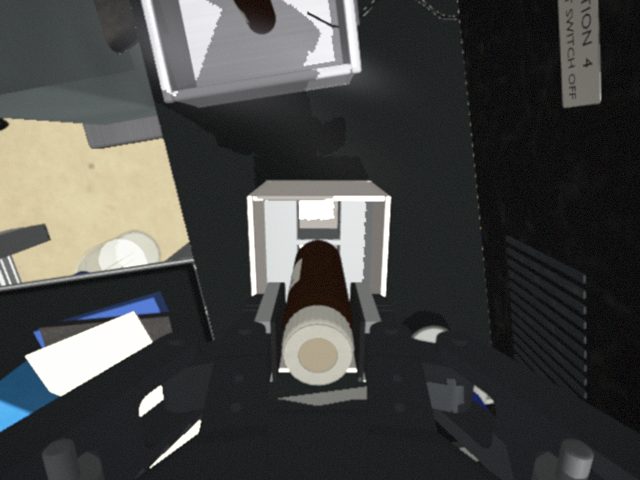

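Request:
play_rows(
  moves=[
    [[0,0,0],[-1.5,0,40],0],
    [[0,0,0],[-1.5,0,75],0],
    [[0,0,0],[-1.5,0,100],0],
    [[0,0,0],[-1.5,0,120],0],
    [[0,0,0],[-1.5,0,140],0],
    [[0,0,0],[-1.5,0,155],0],
    [[0,0,0],[-1.5,0,168],0],
    [[0,0,0],[-1.5,0,174],0],
    [[0,0,0],[-1.5,0,174],0],
  ],
)

```text
clock: 22.65
eef_pos: [499.4, -329.3, 66.0]
tcp_rot: [-3.141, -0.001, 1.417]
contact_force: [-0.5, -0.7, -0.3]
opening: 0.321
```

Request:
play_rows(
  moves=[
    [[0,0,0],[0,0,0],0.4],
    [[0,0,0],[0,0,0],0.5],
    [[0,0,0],[0,0,0],0.6],
    [[0,0,0],[0,0,0],0.6],
    [[0,0,0],[0,0,0],0.6],
    [[0,0,0],[0,0,-30],0.6],
    [[0,0,0],[0,0,-70],0.6],
    [[0,0,0],[0,0,-120],0.6],
    [[0,0,0],[0,0,-170],0.6],
    [[0,0,0],[0,0,-175],0.6],
    [[0,0,0],[0,0,-175],0.6],
  ],
)

```text
clock: 23.75
eef_pos: [500.2, -330.0, 242.9]
tcp_rot: [3.138, 0.0, 1.417]
contact_force: [-0.8, -0.4, -0.7]
opening: 0.599
```

Run:
```python
from h import *
f=r.grab_frame('wrist'); save(f,'w11')
rel(480.5,175.2,240,np.pi/2)
rel(480.5,175.2,59,np.pi/2)
```

```text
turn [ 0.   -0.06 -8.82] shift [495.8 -95.9   1.4]
turn [ 0.   -0.06 -8.82] shift [495.6 -95.9 182.4]
```

View pics/w11.png

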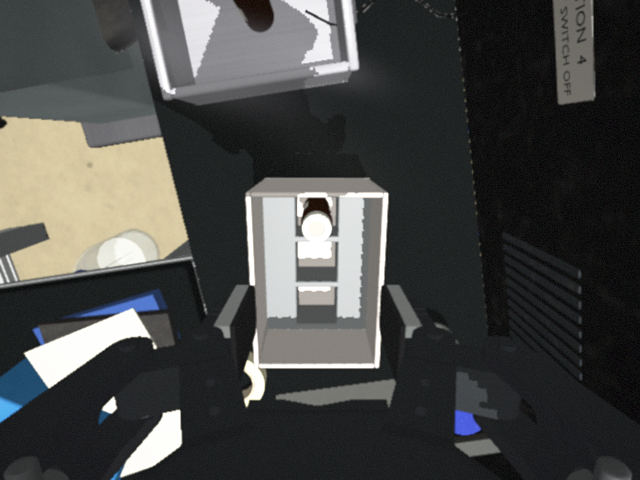

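Vial seated in pocket 2 (cap at 316,226). Next vial at (480.5, 175).

Request:
play_rows(
  moves=[
    [[0,0,-8.8],[496,-96,0],0.6],
    [[0,0,-8.8],[496,-96,0],0.6],
    [[0,0,-8.8],[496,-96,0],0.6],
    [[0,0,-8.8],[496,-96,0],0.6],
    [[0,0,-8.8],[496,-96,0],0.6],
    [[0,0,-8.8],[496,-96,0],0.6],
    [[0,0,-8.8],[496,-96,0],0.6],
    [[0,0,-8.8],[496,-96,0],0.6],
    [[0,0,-8.8],[496,-96,0],0.6],
    [[0,0,-8.8],[496,-96,0],0.6],
    [[0,0,-8.8],[496,-96,0],0.6],
    [[0,0,-8.8],[496,-96,0],0.6],
    [[0,0,-8.8],[496,-96,40],0.6],
    [[0,0,-8.8],[496,-96,80],0.6],
    [[0,0,-8.8],[496,-96,80],0.6],
  ],
)

```text
clock: 25.3
eef_pos: [476.5, 172.6, 156.4]
tcp_rot: [-3.132, 0.003, 1.569]
contact_force: [-0.9, -0.7, 0.8]
opening: 0.6
```

Run:
```python
from h import *
f=r.grab_frame('wrist'); save(f,'w12')
s=r.grab_frame('side'); save(s,'s12')
rel(480.5,175.2,60,np.pi/2)
```

```text
turn [-0.14  0.01 -0.1 ] shift [  1.1   0.8 101. ]
```

View pics/w12.png

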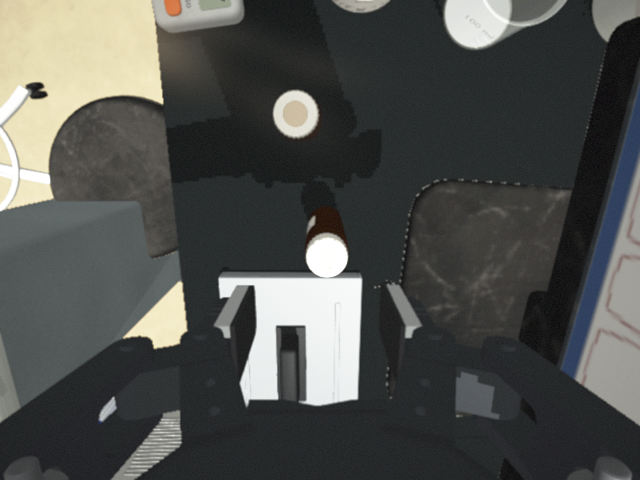

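View pics/s12.png

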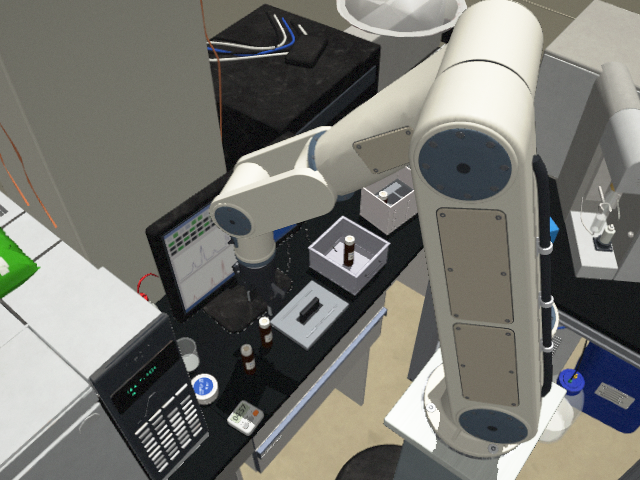

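Request:
play_rows(
  newtons=40,
  moves=[
    [[0,0,0],[1,1,30],0.6],
    [[0,0,0],[1,1,55],0.6],
    [[0,0,0],[1,1,75],0.6],
    [[0,0,0],[1,1,90],0.6],
    [[0,0,0],[1,1,100],0.6],
    [[0,0,0],[1,1,100],0.6],
    [[0,0,0],[1,1,100],0.45],
    [[0,0,0],[1,1,100],0.35],
    [[0,0,0],[1,1,100],0.2],
    [[0,0,0],[1,1,100],0],
    [[0,0,0],[1,1,100],0],
    [[0,0,0],[1,1,100],0],
  ],
)

```text
clock: 26.6
eef_pos: [481.6, 175.4, 62.3]
tcp_rot: [-3.141, -0.0, 1.569]
contact_force: [-0.5, -0.1, 6.1]
opening: 0.315
```

Request:
play_rows(
  moves=[
    [[0,0,0],[0,0,-20],0],
    [[0,0,0],[0,0,-60],0],
    [[0,0,0],[0,0,-110],0],
    [[0,0,0],[0,0,-160],0],
    [[0,0,0],[0,0,-180],0],
    [[0,0,0],[0,0,-180],0],
  ],
)

```text
clock: 27.2
eef_pos: [483.7, 176.1, 246.6]
tcp_rot: [3.135, -0.003, 1.569]
contact_force: [0.8, 0.1, 0.0]
opening: 0.313
```

Run:
```python
from h import *
f=r.grab_frame('wrist'); save(f,'w13')
print(r.sense()['eef_pos'])
rel(492.3,-374.7,240,-.155+np.pi/2)
```

```text
[482.45306724 175.65224364 244.13500352]
turn [ 0.17 -0.12  8.8 ] shift [-550.3   10.6    3.2]
```

View pics/w13.png

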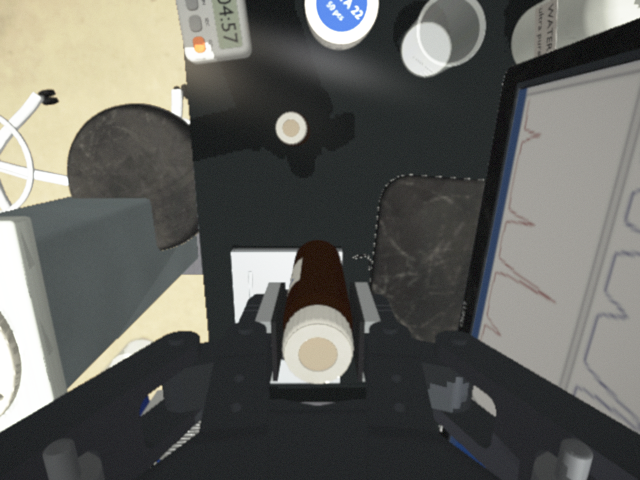

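Request:
play_rows(
  moves=[
    [[0,0,4],[-50,1,0],0],
    [[0,0,8.8],[-550,10.5,3],0],
    [[0,0,8.8],[-550,10.5,3],0],
    [[0,0,8.8],[-550,10.5,3],0],
    [[0,0,8.8],[-550,10.5,3],0],
    [[0,0,8.8],[-550,10.5,3],0],
    [[0,0,8.8],[-550,10.5,3],0],
    [[0,0,8.8],[-550,10.5,3],0],
    [[0,0,8.8],[-550,10.5,3],0],
    [[0,0,8.8],[-550,10.5,3],0],
    [[0,0,8.8],[-550,10.5,3],0],
    [[0,0,8.8],[-550,10.5,3],0],
    [[0,0,8.8],[-550,10.5,3],0],
    [[0,0,8.8],[-550,10.5,3],0],
    [[0,0,8.8],[-550,10.5,3],0],
    [[0,0,8.8],[-550,10.5,3],0],
  ],
)

```text
clock: 28.85
eef_pos: [492.3, -373.2, 240.2]
tcp_rot: [3.139, -0.002, 1.417]
contact_force: [-0.5, -0.3, -0.5]
opening: 0.308
```

Run:
```python
from h import *
print(r.sense()['eef_pos'])
rel(492.3,-374.7,67.5,-.155+np.pi/2)
```

```text
[ 492.31647732 -373.18447411  240.18366209]
turn [ 0.15 -0.14  0.08] shift [ -1.9  -0.2 172.7]
```

Request:
play_rows(
  moves=[
    [[0,0,0],[-2,0,40],0],
    [[0,0,0],[-2,0,75],0],
    [[0,0,0],[-2,0,100],0],
    [[0,0,0],[-2,0,120],0],
    [[0,0,0],[-2,0,140],0],
    [[0,0,0],[-2,0,155],0],
    [[0,0,0],[-2,0,167],0],
    [[0,0,0],[-2,0,172.5],0],
    [[0,0,0],[-2,0,172.5],0],
  ],
)

```text
clock: 29.75
eef_pos: [492.5, -374.6, 67.3]
tcp_rot: [3.139, -0.003, 1.417]
contact_force: [-0.3, 0.2, -0.9]
opening: 0.311
```

Request:
play_rows(
  moves=[
    [[0,0,0],[0,0,0],0.4],
    [[0,0,0],[0,0,0],0.5],
    [[0,0,0],[0,0,0],0.6],
    [[0,0,0],[0,0,0],0.6],
    [[0,0,0],[0,0,0],0.6],
    [[0,0,0],[0,0,-30],0.6],
    [[0,0,0],[0,0,-70],0.6],
    [[0,0,0],[0,0,-120],0.6],
    [[0,0,0],[0,0,-170],0.6],
    [[0,0,0],[0,0,-175],0.6],
    [[0,0,0],[0,0,-175],0.6],
  ],
)

```text
clock: 30.85
eef_pos: [492.9, -375.7, 244.5]
tcp_rot: [3.136, -0.001, 1.417]
contact_force: [-0.2, 0.2, -0.0]
opening: 0.597
```

Run:
```python
from h import *
f=r.grab_frame('wrist'); save(f,'w14')
rel(463.5,252.8,240,np.pi/2)
```

```text
turn [ 0.18 -0.12 -8.79] shift [ 616.  -124.2    3.5]
```

View pics/w14.png

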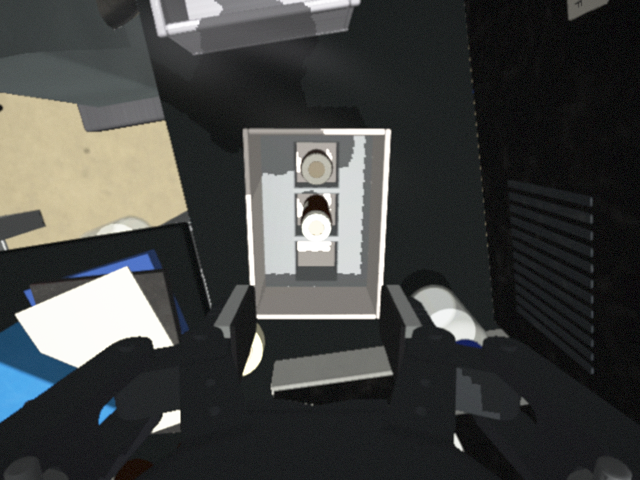

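Two new vials seated in pockets 2 and 1. Third vial.

Request:
play_rows(
  moves=[
    [[0,0,-8.8],[616,-124,0],0.6],
    [[0,0,-8.8],[616,-124,0],0.6],
    [[0,0,-8.8],[616,-124,0],0.6],
    [[0,0,-8.8],[616,-124,0],0.6],
    [[0,0,-8.8],[616,-124,0],0.6],
    [[0,0,-8.8],[616,-124,0],0.6],
    [[0,0,-8.8],[616,-124,0],0.6],
    [[0,0,-8.8],[616,-124,0],0.6],
    [[0,0,-8.8],[616,-124,0],0.6],
    [[0,0,-8.8],[616,-124,0],0.6],
    [[0,0,-8.8],[616,-124,0],0.6],
    [[0,0,-8.8],[616,-124,0],0.6],
    [[0,0,-8.8],[616,-124,0],0.6],
    [[0,0,-8.8],[616,-124,0],0.6],
    [[0,0,-8.8],[616,-124,0],0.6],
    [[0,0,-8.8],[616,-124,0],0.6],
    [[0,0,-8.8],[616,-124,40],0.6],
    [[0,0,-8.8],[616,-124,80],0.6],
    [[0,0,-8.8],[616,-124,80],0.6],
  ],
)

```text
clock: 32.8
eef_pos: [460.8, 249.7, 159.1]
tcp_rot: [-3.137, 0.003, 1.569]
contact_force: [-1.5, -0.2, 0.9]
opening: 0.601
```

Run:
```python
from h import *
st=r.sense();f=r.grab_frame('wrist'); save(f,'w15')
for d in r.silhouettes(f,'new_vial_0')[:2]:
  ys,xs=np.nonzero(d['mask']); print(d['conf'],d['location'],xs.min(),xs.max(),ys.min(),ys.max())
print(proj(f,[[463.5,252.8,98]],st))
rel(463.5,252.8,60,np.pi/2)
```

```text
0.81 [324.2, 238.8] 303 344 203 272
[[322.93316789 255.24583453]]
turn [ 0.1  -0.05 -0.08] shift [  0.9  -0.5 103.7]
```

View pics/w15.png

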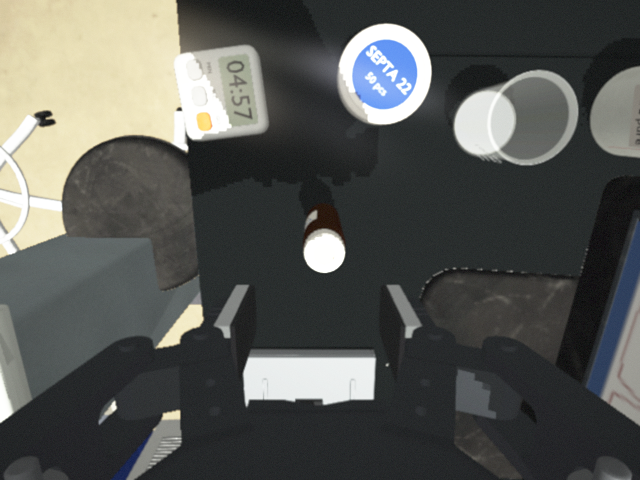

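Request:
play_rows(
  newtons=40,
  moves=[
    [[0,0,0],[1,0,30],0.6],
    [[0,0,0],[1,0,55],0.6],
    [[0,0,0],[1,0,75],0.6],
    [[0,0,0],[1,0,92],0.6],
    [[0,0,0],[1,0,103],0.6],
    [[0,0,0],[1,0,103],0.6],
    [[0,0,0],[1,0,103],0.45],
    [[0,0,0],[1,0,103],0.35],
    [[0,0,0],[1,0,103],0.2],
    [[0,0,0],[1,0,103],0],
    [[0,0,0],[1,0,103],0],
    [[0,0,0],[1,0,103],0],
  ],
)

```text
clock: 34.1
eef_pos: [464.9, 253.3, 62.2]
tcp_rot: [3.138, -0.002, 1.57]
contact_force: [-1.7, -1.7, 6.2]
opening: 0.332
```

Request:
play_rows(
  moves=[
    [[0,0,0],[0,0,-20],0],
    [[0,0,0],[0,0,-60],0],
    [[0,0,0],[0,0,-110],0],
    [[0,0,0],[0,0,-160],0],
    [[0,0,0],[0,0,-180],0],
    [[0,0,0],[0,0,-180],0],
  ],
)

```text
clock: 34.7
eef_pos: [466.2, 254.0, 246.8]
tcp_rot: [3.131, -0.006, 1.57]
contact_force: [0.2, 0.7, -1.0]
opening: 0.329
```

Run:
```python
from h import *
f=r.grab_frame('wrist'); save(f,'w16')
print(r.sense()['eef_pos'])
rel(485.2,-420.1,240,-.155+np.pi/2)
```

```text
[465.0174554  253.39002723 244.35414428]
turn [ 0.41 -0.26  8.81] shift [-673.5   21.     1.8]
```

View pics/w16.png

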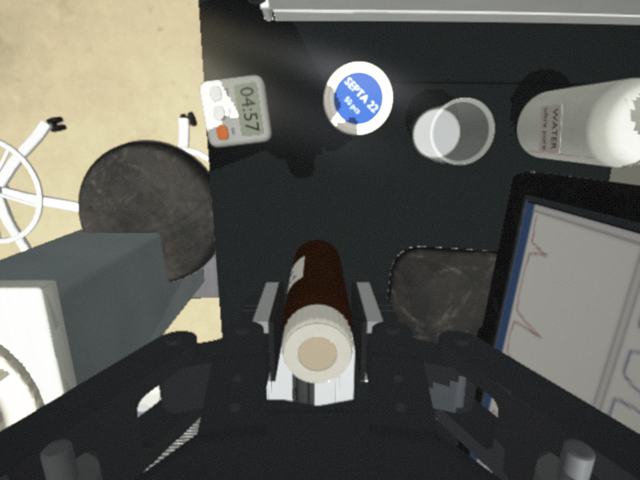

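Request:
play_rows(
  moves=[
    [[0,0,4],[-50,1,0],0],
    [[0.4,-0.2,8.8],[-673,21,2],0],
    [[0.4,-0.2,8.8],[-673,21,2],0],
    [[0.4,-0.2,8.8],[-673,21,2],0],
    [[0.4,-0.2,8.8],[-673,21,2],0],
    [[0.4,-0.2,8.8],[-673,21,2],0],
    [[0.4,-0.2,8.8],[-673,21,2],0],
    [[0.4,-0.2,8.8],[-673,21,2],0],
    [[0.4,-0.2,8.8],[-673,21,2],0],
    [[0.4,-0.2,8.8],[-673,21,2],0],
    [[0.4,-0.2,8.8],[-673,21,2],0],
    [[0.4,-0.2,8.8],[-673,21,2],0],
    [[0.4,-0.2,8.8],[-673,21,2],0],
    [[0.4,-0.2,8.8],[-673,21,2],0],
    [[0.4,-0.2,8.8],[-673,21,2],0],
    [[0.4,-0.2,8.8],[-673,21,2],0],
    [[0.4,-0.2,8.8],[-673,21,2],0],
    [[0.4,-0.2,8.8],[-673,21,2],0],
  ],
)

```text
clock: 36.55
eef_pos: [485.3, -418.2, 239.6]
tcp_rot: [-3.141, -0.002, 1.417]
contact_force: [-1.3, -0.1, -0.6]
opening: 0.334
```

Run:
```python
from h import *
print(r.sense()['eef_pos'])
rel(485.2,-420.1,67.5,-.155+np.pi/2)
```

```text
[ 485.27345116 -418.19844268  239.59291962]
turn [-0.03 -0.09  0.08] shift [ -2.2   0.3 172.1]
```

Request:
play_rows(
  moves=[
    [[0,0,0],[-2,0,40],0],
    [[0,0,0],[-2,0,75],0],
    [[0,0,0],[-2,0,100],0],
    [[0,0,0],[-2,0,120],0],
    [[0,0,0],[-2,0,140],0],
    [[0,0,0],[-2,0,155],0],
    [[0,0,0],[-2,0,167],0],
    [[0,0,0],[-2,0,172],0],
    [[0,0,0],[-2,0,172],0],
  ],
)

```text
clock: 37.45
eef_pos: [485.0, -419.7, 67.4]
tcp_rot: [-3.141, -0.002, 1.417]
contact_force: [-0.1, -0.3, -0.7]
opening: 0.332
```

Request:
play_rows(
  moves=[
    [[0,0,0],[0,0,0],0.4],
    [[0,0,0],[0,0,0],0.5],
    [[0,0,0],[0,0,0],0.6],
    [[0,0,0],[0,0,0],0.6],
    [[0,0,0],[0,0,0],0.6],
    [[0,0,0],[0,0,-30],0.6],
    [[0,0,0],[0,0,-70],0.6],
    [[0,0,0],[0,0,-120],0.6],
    [[0,0,0],[0,0,-170],0.6],
    [[0,0,0],[46,0,-195],0.6],
    [[0,0,0],[46,0,-195],0.6],
  ],
)

```text
clock: 38.55
eef_pos: [494.0, -372.8, 267.1]
tcp_rot: [3.136, -0.0, 1.418]
contact_force: [0.1, 0.9, -0.1]
opening: 0.597
```

Run:
```python
from fit import *
st=r.sense();f=r.grab_frame('wrist'); save(f,'w17')
for d in r.silhouettes(f,'tub')[:1]:
  m=d['mask'].astype(np.uint8)
  c,_=cv2.findContours(m,cv2.RETR_EXTERNAL,cv2.CHAIN_APPROX_NONE); m=cv2.drawContours(m*0,[max(c,key=cv2.contourArea)],-1,1,-1).astype(float)
  print(fit([(f,m,st)],[(-54,54,-76,76,0,110)],(491,-376,-.155)))
s=r.grab_frame('top'); save(s,'t17')
rel(451.4,47.7,240,1.568)
```

```text
(array([ 4.92531781e+02, -3.74815278e+02, -1.56491535e-01]), np.float64(0.01000097994792315))
turn [-0.05 -0.1  -8.57] shift [ 411.  -104.1   22.9]
```

View pics/w17.png

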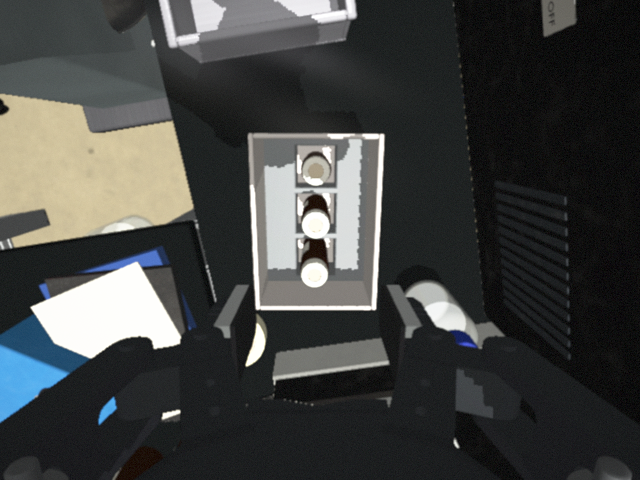

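View pics/t17.png

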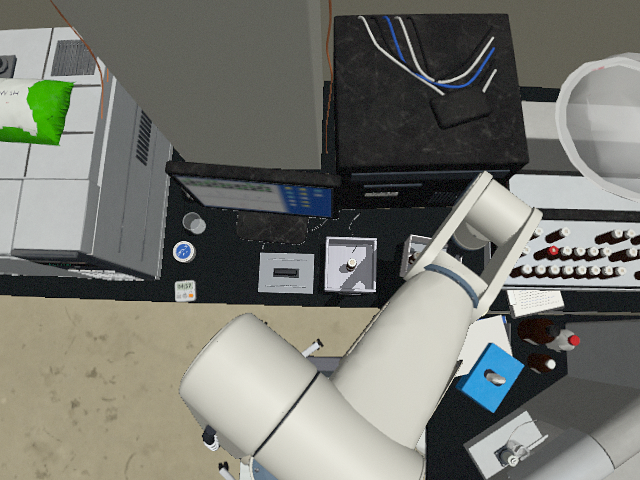

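Request:
play_rows(
  moves=[
    [[0,0,-8.5],[411,-104,23],0.6],
    [[0,0,-8.5],[411,-104,23],0.6],
    [[0,0,-8.5],[411,-104,23],0.6],
    [[0,0,-8.5],[411,-104,23],0.6],
    [[0,0,-8.5],[411,-104,23],0.6],
    [[0,0,-8.5],[411,-104,23],0.6],
    [[0,0,-8.5],[411,-104,23],0.6],
    [[0,0,-8.5],[411,-104,23],0.6],
    [[0,0,-8.5],[411,-104,23],0.6],
    [[0,0,-8.5],[411,-104,23],0.6],
    [[0,0,-8.5],[411,-104,23],0.6],
    [[0,0,-8.5],[411,-104,23],0.6],
  ],
)

```text
clock: 39.9
eef_pos: [451.5, 46.5, 239.2]
tcp_rot: [-3.14, -0.001, 1.566]
contact_force: [0.4, -0.7, -0.0]
opening: 0.602
```

Run:
```python
from fit import *
st=r.sense(); print(st['eef_pos'],st['tcp_rot'])
f=r.grab_frame('wrist'); save(f,'w18')
m=r.silhouettes(f,'lid')[0]['mask'].astype(float)
print(fit([(f,m,st)],[(-60,60,-82,82,0,14),(-7,7,-32,32,14,44)],(451,48,0)))
rel(451.4,47.7,20.3,1.568)
```

```text
[451.48876425  46.5494551  239.2349736 ] [-3.13953641e+00 -1.19578945e-03  1.56585448e+00]
(array([ 4.51478334e+02,  4.88108863e+01, -3.28124027e-03]), np.float64(0.008173856525450773))
turn [-0.08 -0.08 -0.17] shift [9.000e-01 1.000e-01 2.193e+02]
```

Request:
play_rows(
  newtons=60,
  moves=[
    [[0,0,0],[1,0,50],0.6],
    [[0,0,0],[1,0,100],0.6],
    [[0,0,0],[1,0,140],0.6],
    [[0,0,0],[1,0,175],0.6],
    [[0,0,0],[1,0,200],0.6],
    [[0,0,0],[1,0,212],0.6],
    [[0,0,0],[1,0,218],0.6],
    [[0,0,0],[1,0,218],0.6],
    [[0,0,0],[1,0,218],0.4],
    [[0,0,0],[1,0,218],0.3],
    [[0,0,0],[1,0,218],0.2],
    [[0,0,0],[1,0,218],0.1],
    [[0,0,0],[1,0,218],0],
    [[0,0,0],[1,0,218],0],
    [[0,0,0],[1,0,218],0],
    [[0,0,0],[1,0,218],0],
  ],
)

```text
clock: 41.6
eef_pos: [451.9, 47.9, 22.5]
tcp_rot: [-3.142, -0.002, 1.565]
contact_force: [-1.6, -0.5, 9.4]
opening: 0.15
```

Request:
play_rows(
  moves=[
    [[0,0,0],[0,0,-20],0],
    [[0,0,0],[0,0,-60],0],
    [[0,0,0],[0,0,-110],0],
    [[0,0,0],[0,0,-160],0],
    [[0,0,0],[0,0,-205],0],
    [[0,0,0],[0,0,-225],0],
    [[0,0,0],[0,0,-225],0],
  ],
)

```text
clock: 42.3
eef_pos: [453.6, 47.8, 250.9]
tcp_rot: [3.135, -0.002, 1.565]
contact_force: [-0.3, -0.2, -2.2]
opening: 0.151
```

Run:
```python
from h import *
st=r.sense(); print(st['eef_pos'],st['tcp_rot'],st['contact_force'])
f=r.grab_frame('wrist'); save(f,'w19')
rel(492.4,-375.9,245,1.4165)
```

```text
[453.59560811  47.75270639 250.8774299 ] [ 3.13504640e+00 -2.22726136e-03  1.56545106e+00] [-0.31481985 -0.22617672 -2.23970359]
turn [ 0.17 -0.12  8.54] shift [-423.3   42.2    3. ]
```

View pics/w19.png

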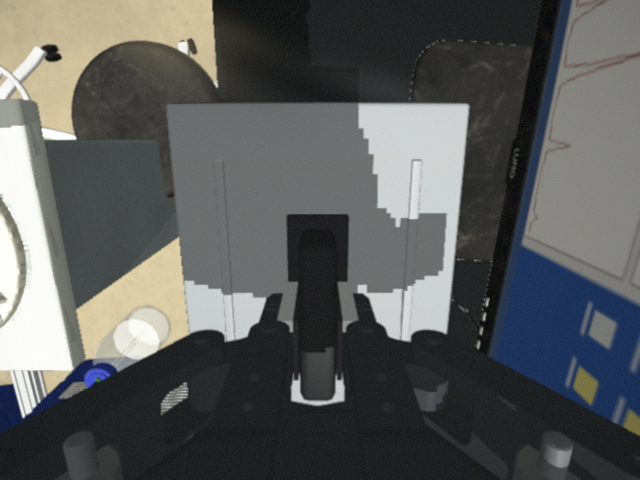

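Request:
play_rows(
  moves=[
    [[0,0,4],[-40,4,0],0],
    [[0,0,8.5],[-424,42,3],0],
    [[0,0,8.5],[-424,42,3],0],
    [[0,0,8.5],[-424,42,3],0],
    [[0,0,8.5],[-424,42,3],0],
    [[0,0,8.5],[-424,42,3],0],
    [[0,0,8.5],[-424,42,3],0],
    [[0,0,8.5],[-424,42,3],0],
    [[0,0,8.5],[-424,42,3],0],
    [[0,0,8.5],[-424,42,3],0],
    [[0,0,8.5],[-424,42,3],0],
    [[0,0,8.5],[-424,42,3],0],
    [[0,0,8.5],[-424,42,3],0],
  ],
)

```text
clock: 43.65
eef_pos: [491.9, -375.2, 244.3]
tcp_rot: [3.14, -0.003, 1.418]
contact_force: [-0.2, 0.3, -1.0]
opening: 0.151
```

Run:
```python
from h import *
st=r.sense(); print(st['eef_pos'],st['tcp_rot'])
rel(492.5,-375.9,140,1.4165)
```

```text
[ 491.92629986 -375.16031545  244.30866352] [ 3.13990099e+00 -3.04215770e-03  1.41830521e+00]
turn [ 0.1  -0.17  0.1 ] shift [ -1.    0.5 104.3]
```

Request:
play_rows(
  moves=[
    [[0,0,0],[-1,0.5,40],0],
    [[0,0,0],[-1,0.5,75],0],
    [[0,0,0],[-1,0.5,95],0],
    [[0,0,0],[-1,0.5,104],0],
    [[0,0,0],[-1,0.5,104],0],
    [[0,0,0],[-1,0.5,104],0],
  ],
)

```text
clock: 44.25
eef_pos: [493.2, -376.0, 141.5]
tcp_rot: [3.139, -0.002, 1.419]
contact_force: [-0.0, -0.2, -0.9]
opening: 0.145
```

Run:
```python
from h import *
st=r.sense(); print(st['eef_pos'],st['tcp_rot'],st['contact_force'])
rel(492.5,-375.9,122,1.4165)
```

```text
[ 493.21224306 -376.01720109  141.50065342] [ 3.13850568e+00 -2.32271087e-03  1.41881554e+00] [-0.039932   -0.22286413 -0.88348514]
turn [ 0.18 -0.13  0.13] shift [-0.  -0.8 19.5]
```

Request:
play_rows(
  moves=[
    [[0.2,0,0.1],[0,-0.7,4],0],
    [[0.2,0,0.1],[0,-0.7,8],0],
    [[0.2,0,0.1],[0,-0.7,12],0],
    [[0.2,0,0.1],[0,-0.7,15],0],
    [[0.2,0,0.1],[0,-0.7,17],0],
    [[0.2,0,0.1],[0,-0.7,18],0],
    [[0.2,0,0.1],[0,-0.7,18],0],
  ],
)

```text
clock: 44.95
eef_pos: [492.5, -375.8, 123.3]
tcp_rot: [-3.141, -0.002, 1.417]
contact_force: [0.3, 0.5, -2.2]
opening: 0.147
```

Request:
play_rows(
  moves=[
    [[0,0,0],[0,0,1],0],
    [[0,0,0],[0,0,1.5],0],
    [[0,0,0],[0,0,1.5],0],
  ],
)

```text
clock: 45.25
eef_pos: [492.7, -375.9, 122.6]
tcp_rot: [-3.141, -0.002, 1.417]
contact_force: [-1.8, 0.2, 4.5]
opening: 0.149
```

Request:
play_rows(
  moves=[
    [[0,0,0],[0,0,0],0.3],
    [[0,0,0],[0,0,0],0.5],
    [[0,0,0],[0,0,0],0.6],
    [[0,0,0],[0,0,0],0.6],
    [[0,0,0],[0,0,0],0.6],
    [[0,0,0],[0,0,-30],0.6],
    [[0,0,0],[0,0,-70],0.6],
    [[0,0,0],[0,0,-110],0.6],
    [[0,0,0],[0,0,-130],0.6],
    [[0,0,0],[0,0,-130],0.6],
    [[0,0,0],[0,0,-130],0.6],
  ],
)

```text
clock: 46.35
eef_pos: [492.5, -376.1, 252.4]
tcp_rot: [-3.142, -0.002, 1.417]
contact_force: [0.1, 0.2, 0.7]
opening: 0.597
```

Run:
```python
from fit import *
st=r.sense(); f=r.grab_frame('wrist'); save(f,'w20'); print(st['eef_pos'])
m=r.silhouettes(f,'lid')[0]['mask'].astype(float)
print(fit([(f,m,st)],[(-60,60,-82,82,100,114),(-7,7,-32,32,114,144)],(491,-377,-.15)))
rel(380,-100,300,1.4165)
```

```text
[ 492.52187702 -376.14075936  252.38350237]
(array([ 4.92347881e+02, -3.74866539e+02, -1.54413731e-01]), np.float64(0.028462017404640272))
turn [-0.14 -0.2   0.03] shift [ 255.5 -152.9  -47.8]
```

View pics/w20.png

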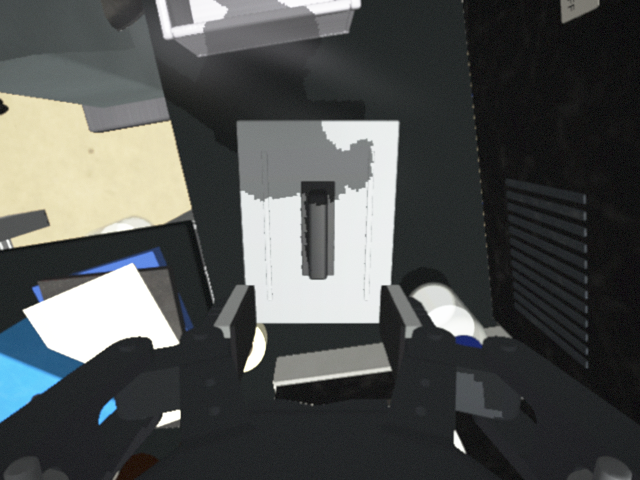

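Lid pose matches the tub's (492.4, −374.9, −0.154). I'll move the arm clear to check from the side and top, and recheck the box.

Request:
play_rows(
  moves=[
    [[0,0,0],[50,-30,-20],0.6],
    [[0,0,0],[255,-150,-60],0.6],
    [[0,0,0],[255,-150,-60],0.6],
    [[0,0,0],[255,-150,-60],0.6],
    [[0,0,0],[255,-150,-60],0.6],
    [[0,0,0],[255,-150,-60],0.6],
    [[0,0,0],[255,-150,-60],0.6],
    [[0,0,0],[255,-150,-60],0.6],
    [[0,0,0],[255,-150,-60],0.6],
    [[0,0,0],[255,-150,-60],0.6],
  ],
)

```text
clock: 47.45
eef_pos: [383.1, -101.8, 311.5]
tcp_rot: [-3.138, -0.003, 1.416]
contact_force: [0.4, 0.6, 0.4]
opening: 0.598
```

Run:
```python
from fit import *
for n in ('top','side'):
    f=r.grab_frame(n); save(f,n+'21')
    m=best(f,'lid',(490,-375),112)
    if m is not None: print(n,fit([(f,m,None)],[(-60,60,-82,82,100,114),(-7,7,-32,32,114,144)],(490,-378,-.15)))
    for nm,z in [('blank_bottle',60),('tape',15),('bench_timer',18),('tin',30),('glass_beaker',35),('old_vial_0',60),('waste_box',80)]:
        for d in r.silhouettes(f,nm)[:1]: print(n,nm,round(d['conf'],2),np.round(d['location']),np.round(at_z(f,d['location'],z)))
    c=f['color'][130:310,300:500]; cv2.imwrite(f'pics/{n}21c.png',cv2.cvtColor(cv2.resize(c,None,fx=4,fy=3.3),cv2.COLOR_RGB2BGR)[:600])
```

```text
top (array([ 4.91799931e+02, -3.79383539e+02, -1.55257579e-01]), np.float64(0.025047127210129694))
top blank_bottle 0.91 [474. 222.] [ 610. -509.   60.]
top tape 0.84 [481. 302.] [ 376. -535.   15.]
top bench_timer 0.63 [186. 291.] [387. 343.  18.]
top tin 0.84 [181. 252.] [501. 362.  30.]
top glass_beaker 0.73 [194. 224.] [590. 331.  35.]
top waste_box 0.7 [365. 237.] [ 551. -185.   80.]
side (array([ 4.90181470e+02, -3.78302759e+02, -1.35881494e-01]), np.float64(0.5067319279348974))
side tape 0.87 [452. 205.] [ 361. -491.   15.]
side bench_timer 0.71 [245. 418.] [383. 354.  18.]
side tin 0.85 [204. 388.] [501. 363.  30.]
side glass_beaker 0.57 [190. 351.] [592. 317.  35.]
side old_vial_0 0.59 [349. 250.] [ 472. -143.   60.]
side waste_box 0.8 [342. 256.] [ 465. -102.   80.]
```

View pics/side21.png

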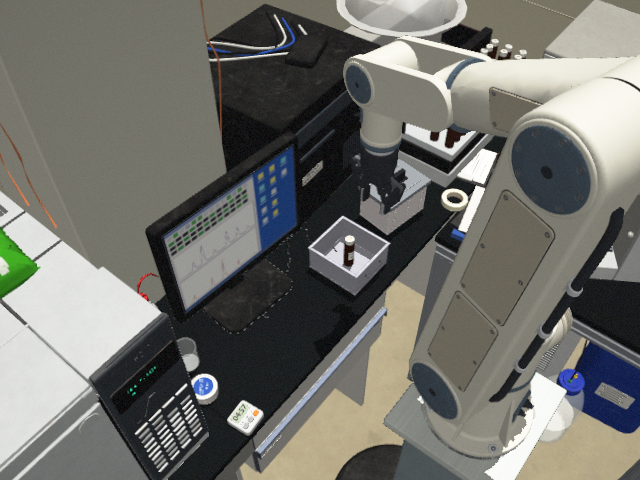

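View pics/top21.png

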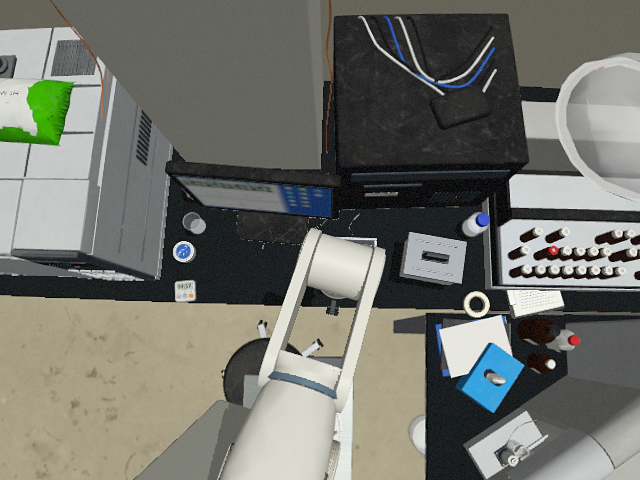

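Request:
play_rows(
  moves=[
    [[0,0,0],[0,0,0],0.6],
    [[0,0,0],[0,0,0],0.6],
    [[0,0,0],[0,0,0],0.6],
  ],
)

```text
clock: 48.65
eef_pos: [382.9, -100.9, 312.2]
tcp_rot: [-3.139, -0.003, 1.417]
contact_force: [-0.4, -0.5, -0.4]
opening: 0.599
```

```bash
python3 -c "
from rig import r
print(r.sign_off())"
```

```text
the job is handed in; nothing more can be done
None
```

The job is finished and handed in at about 49 s, but sign-off gives no verdict.

- **Lid off:** I tipped the lid about 0.17 rad on its back rim, then lifted it off and laid it flat on the worktop.
- **Old vial:** only one was present, in pocket 0. It now stands upright in the waste box.
- **New vials:** all three are in the tub, one in each pocket.
- **Lid back on:** I returned it to the same pose it started in.

**Last checks:**
- **Lid position:** the wrist camera put the lid at (492.3, −374.9) mm with yaw −0.154. The tub measured (492.5, −374.8) mm with yaw −0.156. The top camera's lid fit matched its fit from the start.
- **Vials:** the pictures show all three new vials upright in their pockets before the lid went on, and the old vial in the box at the end.
- **Bystanders:** none looks displaced by eye. The measured positions of the bottle, timer, tin and beaker match the start.

**What disagreed or was not checked:**
- The last side-camera fit of the lid was useless because the gripper hid part of it, so I did not use it.
- The top camera placed the tape about 35 mm from its first reading, when the arm partly hid it. By eye it was in the same place.
- The last waste-box readings were off for the same reason.
- The wash bottle was not measured at the end. It sits behind the monitor, and the arm did not go near it.

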